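# Put the parts cups away in the roll-out dust hood

### The arm

A 7-joint arm with a two-finger parallel gripper is mounted at the origin on the work surface. World frame = base frame: x ahead of the robot, y to its left, z up, the work surface at z = 0. Lengths are in m, angles in rad, forces in N, time in s.
With the tool pointing down it reaches from about 0.35 to 0.9 m from the base axis. Payload 8.1 kg.
Tool frame: the origin (TCP) lies midway between the tips of the shut fingers; the grasp point (between the pads) lies 19 mm behind it; z points along the fingers, y is the direction in which the jaws open and shut (so a half turn about z gives the same grasp; the last joint's range is limited). The gripper opens to 92 mm and grips with 3 to 60 N. Pads are 19 mm wide; open, the fingers measure 130 mm over their backs; the gripper's body (75 mm by 190 mm) begins 47 mm behind the grasp point.
Start: joints at [1.226, 0.434, 0.025, 1.573, -0.012, 1.134, -0.075], TCP at [0.15, -0.607, 0.227] pointing down, gripper open.
Joint ranges: [-2.62, 2.62], [-0.44, 2.09], [-1.27, 1.32], [0.08, 2.57], [-1.32, 4.46], [0.12, 2], [-2.74, 2.74]. Speed limits (rad/s): [2.22, 2.22, 3.01, 3.01, 3.14, 3.14, 3.14].

### API

Orientations are given as a rotation vector (axis times angle).
In Python, from cell import monitor, get_image, get_calibration, workorder, look_for, masks_of gives the robot as it stands.
- The arm moves only by the shell command python3 -m crank 'ROWS' [FORCE]. ROWS is JSON, a list of rows, each a list of 3 entries, a list of its own where there are three numbers: the shift along the tool's x, y, z in cm, then the turn about the tool's z in degrees, then the closure in counts, from 0 (fully open) to 255 (shut). A call has 1 to 5 rows; each row shifts and turns the commanded pose from where the row before left it, along the tool's axes as they then stand; what a row does not reach is not made up. A row lasts 1/10 s, in which the tool goes at most 50 mm and 8.59 degrees, less where a joint would pass 70% of its speed; a pose out of reach is approached as far as the arm can. A call with a gripper value outside its range is refused whole. The fingers move at their own pace and stop on an object; FORCE is the grip in N (left out, the last holds). Time passes only in rows, so rows that do not move let the fingers close. It gives the time, the measured TCP pose, the force and the opening at its end, in the units of the state.
- monitor.observe(): the state, without advancing time (a new reading comes with each control period).
- get_image(name): name is "scene" or "top"; returns (picture, depth): 480x640x3 uint8, red, green, blue; 480x640 float32, m along the optical axis (not along the pixel's ray), 0 where there is no reading.
- get_calibration(name): a dict with "fx", "fy", "cx", "cy" (pixels), "R" (3x3) and "t" (3): a world point X has camera coordinates R X + t. Camera axes: x right, y down, z forward; pixel columns grow to the right and rows downward; lengths in m; the calibration is good to about 2 mm. A picture is of the moment at which its call begins. get_calibration takes no time and is no camera call.
- workorder.sign_off(): hands the job in, once; it reports no verdict.
Trained networks look in the newest picture that a camera, given by its name, has taken for a name from the list of things; names that differ only in an ending like _2 or _b are one class to them, and where a whole thing is asked for, a point or a joint stands for the part that bears it (a point fixed in the world has none). Each returns a list of dicts, best first, with "score" (0 to 1); they miss things now and then, are a little off and sometimes report something else, mostly with a low value. They report only what shows in the picture. A call takes as long as a camera call. They do not tell look-alikes from the thing itself.
- look_for(label, camera): "location" ([x, y, z] in m, in world coordinates, good to about 4 mm: the middle of the surface that is visible of it).
- masks_of(label, camera): "region" (480x640 bool, what is visible of it).
The state is a dict: "clock": time; "joints": joint angles; "dq": joint speeds; "joint_efforts": joint torques, N m; "position": TCP position; "ee_rot": TCP orientation; "force": force on the tool from outside, world axes, zero at the start; "ft_torque": the same for the moment, N m; "width": opening from 0.0 (shut) to 1.0 (fully open).
Only numpy, scipy, OpenCV 4.12 (cv2) and the standard library are available. Lean on these libraries where they do the work, as an engineer would, in place of code of your own. Each camera call takes 0.05 s, during which the arm holds its last target.

### The job

Pull the bamboo tray fully out of the dust hood by its knob and push its brake lever fully down to lock it. With the tray locked, nest every loose steel cup that stands on the desk, upright, one in another into the cup fixed on the tray; then flick the lever fully up again and push the tray fully home with the stack on it. Leave the other things on the desk where they are.

Things in the scene. Friction and masses are not known exactly. Their poses are not given: they have to be found in the camera images.
- dock: roll-out dock fixed to the desk: aluminium runway (130 mm wide, 10 mm thick, reaching 215 mm before the hood) with a smoked acrylic hood (166 mm wide, 155 deep, 120 high, open in front) over its far end. Origin on the desk at the middle of the hood's open front; x points into the hood, y to the lever's side, z up. Tall fixed equipment stands farther out along the back and sides of the desk.
- tray (a joint): travel of the bamboo tray out of the hood, along the dock's -x: 0 m = fully home, 0.14 m = fully out. It stays where it is left (about 1.5 N of friction). While the brake lever is down and the tray is out, it cannot be pushed back by more than about 6 mm; the lever goes fully down only if the tray is within about 5 mm of fully out (or is wedged there by it).
- tray_knob (a point): centre of the upright steel pull knob near the front end of the bamboo tray (110 mm wide, 200 mm long, top face 22 mm above the desk, lips 32 mm): a post 18 mm in diameter whose top is 58 mm and foot 22 mm above the desk; the point is 45 mm above the desk. It stays outside the hood, 55 mm in front of it when the tray is home.
- nest (a point): centre of the steel cup that is fixed to the tray as the bottom of the stack, same shape as the loose cups; the point is on its axis half-way up, 37 mm above the desk (foot at 22 mm, rim at 52 mm). It travels with the tray: 65 mm inside the hood's front when home, 75 mm before it when fully out. A cup nested directly in it has its centre 12 mm above this point, the next 24 mm above, and so on.
- lever (a joint): angle of the tray's brake lever: 0 rad = up, released (arm rising 50 degrees from the hinge towards the dock's front); 0.873 rad = fully down, locked (arm level). It stays where it is left; about 3 N at the ball moves it.
- lever_ball (a point): centre of the black ball, 20 mm in diameter, at the end of the brake lever's 70 mm arm (a 9 mm rod from the hinge). 90 mm above the desk when up, 36 mm when down. A pin on the arm, 25 mm from the hinge, reaches towards the tray and drops behind the tray's side lug.
- lever_hinge (a point): middle of the brake lever's hinge, 36 mm above the desk; the hinge axis is the dock's y axis, and the arm points to the dock's -x. It lies 60 mm before the hood at y = +105 mm, between two posts 38 mm high that reach to y = +117 mm.
- cup1_center (a point): one of up to four identical small steel cups, standing loose and upright on the desk at the start (None in every reading if absent): outside diameter 60 mm at the rim, with an upright outer band over the top 9 mm, tapering to a 39 mm foot; 30 mm tall, wall 2.5 mm, solid floor 12 mm thick, about 90 g. The point is on its axis, half-way up (15 mm above its foot); its z axis points out of the mouth. A cup nested in another sits 12 mm higher than it.
- cup2_center (a point): one of up to four identical small steel cups, standing loose and upright on the desk at the start (None in every reading if absent): outside diameter 60 mm at the rim, with an upright outer band over the top 9 mm, tapering to a 39 mm foot; 30 mm tall, wall 2.5 mm, solid floor 12 mm thick, about 90 g. The point is on its axis, half-way up (15 mm above its foot); its z axis points out of the mouth. A cup nested in another sits 12 mm higher than it.
- cup3_center (a point): one of up to four identical small steel cups, standing loose and upright on the desk at the start (None in every reading if absent): outside diameter 60 mm at the rim, with an upright outer band over the top 9 mm, tapering to a 39 mm foot; 30 mm tall, wall 2.5 mm, solid floor 12 mm thick, about 90 g. The point is on its axis, half-way up (15 mm above its foot); its z axis points out of the mouth. A cup nested in another sits 12 mm higher than it.
- cup4_center (a point): one of up to four identical small steel cups, standing loose and upright on the desk at the start (None in every reading if absent): outside diameter 60 mm at the rim, with an upright outer band over the top 9 mm, tapering to a 39 mm foot; 30 mm tall, wall 2.5 mm, solid floor 12 mm thick, about 90 g. The point is on its axis, half-way up (15 mm above its foot); its z axis points out of the mouth. A cup nested in another sits 12 mm higher than it.
- bench_block: bystander: round black bench block, 64 mm in diameter, 26 mm high, loose; origin under its centre
- blower: bystander: red bulb blower standing upright, 58 mm in diameter, 85 mm high with its nozzle, loose; origin under its centre
- spring_bar_tool: bystander: steel spring bar tool lying on the desk, 130 mm long, 10 mm thick; origin near its middle, x axis along it
- loupe: bystander: black eye loupe, 36 mm in diameter, 30 mm high; origin under its centre
Things that resemble listed ones, but are neither listed nor needed, are in the scene too. What is shaped like the part that bears cup2_center but red is not meant. Leave any turquoise look-alike of the part that bears cup3_center alone.

How it is judged:
By the outcome, as a careful person would: the job done as asked, in the order asked, and still so for the second after the job is handed in, with the robot touching nothing.
Of cup1, cup2, cup3, cup4 only 2 to 4 are there at a start; the rules pass over those that are not, and their reading is None.
At some moment in a run one of cup1, cup2, cup3, cup4 may be knocked a few centimetres aside while the robot is not near it.
Once in a run the grip may slacken for a moment while it holds something.
It also fails if it takes over 210 s, if anything falls off the work surface, if the arm or the gripper's body presses on something with over 40 N, if the wrist force passes 120 N, or if a joint passes its speed limit or range.

## Working session

There is one attempt and no reset: what is moved stays moved. The work goes in short steps, Python scripts to look and compute and a shell command to move; the robot and the scene stay as the last step left them, time stands still between calls to the robot, and variables do not carry over. Pictures are saved under pics/ and viewed, and the job is handed in when it is done.

```bash
ls; mkdir -p pics; python3 - <<'E'
from cell import *
import cv2
print(monitor.observe())
for n in("scene","top"):
    p,d=get_image(n); cv2.imwrite(f"pics/{n}0.png",p[:,:,::-1])
    c=get_calibration(n); print(n,c)
E
```

```text
pics
{'clock': 0.0, 'joints': array([ 1.22642054,  0.43521531,  0.02497942,  1.57408226, -0.01159348,
        1.13403591, -0.07508838]), 'dq': array([-0.00024965, -0.00052791, -0.00090119,  0.00035577,  0.0007412 ,
       -0.00141196,  0.00063784]), 'joint_efforts': array([-8.06561075e-04, -6.67844296e+01,  9.84523594e-01, -3.14460254e+01,
       -6.06447598e-02,  4.28428408e-02,  1.56232591e-04]), 'position': array([ 0.14945606, -0.60633383,  0.22595558]), 'ee_rot': array([-3.11712951e+00, -3.78572975e-01,  5.38969413e-04]), 'force': array([-0.00348845,  0.20491653, -0.16405377]), 'ft_torque': array([ 0.06036217, -0.01164971,  0.01135887]), 'width': 0.996766775226993}
scene {'fx': 619.4002130602022, 'fy': 619.4002130602022, 'cx': 329.7990336946364, 'cy': 244.24778211755853, 'R': array([[-0.89176523,  0.45208263,  0.01939262],
       [ 0.31536568,  0.65167245, -0.68983151],
       [-0.32449848, -0.60905198, -0.72371017]]), 't': array([ 0.45571066, -0.09721363,  1.40767033])}
top {'fx': 437.84891099205305, 'fy': 437.84891099205305, 'cx': 322.42010966761217, 'cy': 242.04933365426848, 'R': array([[ 0.02088729, -0.99964766,  0.01637888],
       [-0.9899736 , -0.02296873, -0.13937255],
       [ 0.13969965, -0.01330354, -0.99010455]]), 't': array([-0.01433517,  0.50059648,  1.07781005])}
```

View pics/scene0.png

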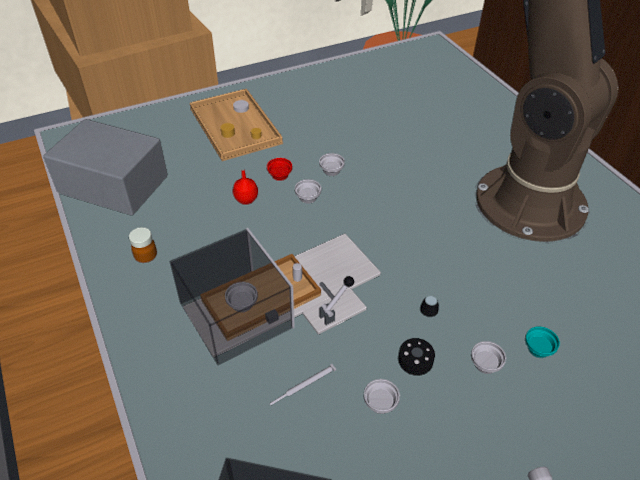

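View pics/top0.png

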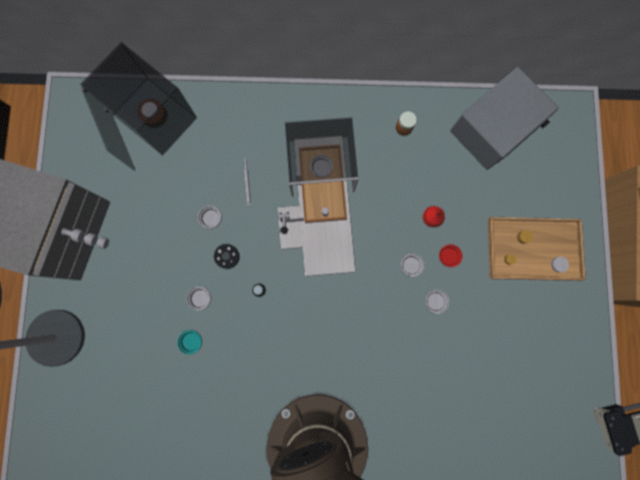

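Both views show four plain steel cups at top (209,217), (199,298), (412,265) and (437,301). The look-alikes are a red cup at (451,255) and a turquoise one at (190,341). The dock is at top centre with the tray home and the lever ball at (284,230).

```bash
cat > h.py <<'E'
from cell import *
import numpy as np, cv2
from scipy.spatial.transform import Rotation as Ro
def shot(n,name=None,crop=None,s=1):
    p,d=get_image(n)
    if name:
        q=p if crop is None else p[crop[1]:crop[3],crop[0]:crop[2]]
        cv2.imwrite(f"pics/{name}.png",cv2.resize(q,None,fx=s,fy=s,interpolation=cv2.INTER_CUBIC)[:,:,::-1])
    return p,d
def world(n,d,m):
    c=get_calibration(n); v,u=np.nonzero(m&(d>0)); z=d[v,u]
    X=np.stack([(u-c["cx"])/c["fx"]*z,(v-c["cy"])/c["fy"]*z,z],1)
    return (X-c["t"])@c["R"]
def pix(n,P):
    c=get_calibration(n); X=np.asarray(P)@c["R"].T+c["t"]
    return np.array([c["cx"]+c["fx"]*X[0]/X[2],c["cy"]+c["fy"]*X[1]/X[2]])
def rays(n,uv,z):
    # pixel -> world at height z
    c=get_calibration(n); d=c["R"].T@np.array([(uv[0]-c["cx"])/c["fx"],(uv[1]-c["cy"])/c["fy"],1]); o=-c["R"].T@c["t"]
    return o+d*(z-o[2])/d[2]
def tool(target, yaw=None):
    """tool-axis delta (cm) for world target; yaw of tool y"""
    s=monitor.observe(); R=Ro.from_rotvec(s["ee_rot"]).as_matrix()
    return (R.T@(np.asarray(target)-s["position"])*100).round(2)
def st():
    s=monitor.observe(); R=Ro.from_rotvec(s["ee_rot"]).as_matrix()
    print("t%.2f"%s["clock"],"pos",(s["position"]*1000).round(1),"toolx",R[:,0].round(3),"tooly",R[:,1].round(3),"z",R[:,2].round(3),"F",s["force"].round(1),"w%.3f"%s["width"],"q",s["joints"].round(2))
E
python3 - <<'E'
from h import *
st()
for n in("top","scene"):
    p,d=shot(n)
    for l in("cup1_center","tray_knob","lever_ball","lever_hinge","nest","dock"):
        print(n,l)
        for r in look_for(l,n): print("  ",r["score"].__round__(2),np.round(r["location"],3),pix(n,r["location"]).round())
    if n=="top":
        for l in("cup1_center",):
            for r in masks_of(l,n):
                m=r["region"]; W=world(n,d,m); v,u=np.nonzero(m)
                print(m.sum(),u.mean().round(1),v.mean().round(1),W.mean(0).round(3),W.min(0).round(3),W.max(0).round(3), p[m].mean(0).round())
E
```

```text
t0.10 pos [ 149.5 -606.4  226. ] toolx [ 0.971  0.239 -0.   ] tooly [ 0.239 -0.971 -0.001] z [-0.     0.001 -1.   ] F [-0.2 -0.8  0.3] w1.002 q [ 1.23  0.44  0.02  1.57 -0.01  1.13 -0.08]
top cup1_center
   0.68 [0.559 0.295 0.017] [208. 218.]
   0.63 [0.463 0.241 0.027] [226. 255.]
top tray_knob
   0.73 [ 0.609 -0.006  0.022] [324. 202.]
   0.43 [ 0.446 -0.234  0.012] [411. 266.]
top lever_ball
top lever_hinge
   0.56 [0.628 0.002 0.029] [321. 194.]
top nest
   0.79 [ 0.604 -0.003  0.019] [323. 204.]
top dock
   0.67 [0.63  0.001 0.025] [322. 194.]
426 209.7 217.1 [0.562 0.29  0.018] [0.531 0.258 0.001] [0.589 0.317 0.035] [130. 131. 136.]
scene cup1_center
   0.96 [0.56  0.281 0.017] [379. 393.]
scene tray_knob
   0.89 [0.583 0.006 0.022] [298. 283.]
scene lever_ball
   0.74 [0.543 0.097 0.064] [339. 295.]
scene lever_hinge
   0.61 [0.672 0.042 0.076] [261. 294.]
scene nest
   0.66 [0.58  0.007 0.021] [300. 283.]
scene dock
   0.63 [0.677 0.041 0.073] [258. 296.]
   0.46 [ 0.447 -0.238  0.019] [308. 189.]
```

```bash
python3 - <<'E'
from h import *
p,d=shot("top","t1",(265,110,375,285),5)
p2,d2=shot("scene","s1",(160,220,390,370),3.4)
# knob top: points with z 0.05..0.062 near tray; depth clusters
for n,dd,pp in(("top",d,p),("scene",d2,p2)):
    W=np.full(dd.shape+(3,),np.nan); m=dd>0; W[m]=world(n,dd,m)
    np.save(f"W_{n}.npy",W)
    sel=m&(abs(W[...,0]-.56)<.08)&(abs(W[...,1])<.08)&(W[...,2]>.045)&(W[...,2]<.066)
    print(n,"knob",sel.sum(),np.nanmedian(W[sel],0).round(4), W[sel].min(0).round(3),W[sel].max(0).round(3))
    # cups: bright grey
    g=pp.astype(int); br=(g.min(2)>120)&(np.ptp(g,axis=2)<25)
    for c in((.559,.29),(.37,.3),(.45,-.237),(.36,-.29)):
        s=m&br&(np.hypot(W[...,0]-c[0],W[...,1]-c[1])<.05)&(W[...,2]>.003)&(W[...,2]<.045)
        if s.sum()<8: print(n,c,"none"); continue
        v,u=np.nonzero(s); (cc,r)=cv2.minEnclosingCircle(np.stack([u,v],1).astype(np.float32))
        print(n,c,s.sum(),np.round(cc,1),round(r,1),"rim ctr",rays(n,cc,.028).round(4))
E
```

```text
top knob 91 [0.5691 0.0493 0.0577] [ 0.546 -0.016  0.047] [0.626 0.08  0.064]
top (0.559, 0.29) 280 [209.2 216.9] 11.5 rim ctr [0.5601 0.2888 0.028 ]
top (0.37, 0.3) 302 [199.  298.5] 11.9 rim ctr [0.3521 0.3023 0.028 ]
top (0.45, -0.237) 382 [412.  264.8] 11.9 rim ctr [ 0.4486 -0.2328  0.028 ]
top (0.36, -0.29) 396 [436.6 301.6] 12.0 rim ctr [ 0.3569 -0.2943  0.028 ]
scene knob 148 [0.5754 0.001  0.0563] [ 0.551 -0.016  0.045] [0.589 0.079 0.061]
scene (0.559, 0.29) 890 [381.  395.5] 18.2 rim ctr [0.5638 0.2909 0.028 ]
scene (0.37, 0.3) 741 [487.7 356.7] 17.6 rim ctr [0.3578 0.3077 0.028 ]
scene (0.45, -0.237) 403 [307.2 189.4] 13.3 rim ctr [ 0.4527 -0.2276  0.028 ]
scene (0.36, -0.29) 350 [331.  161.6] 12.3 rim ctr [ 0.3603 -0.2923  0.028 ]
```

View pics/t1.png

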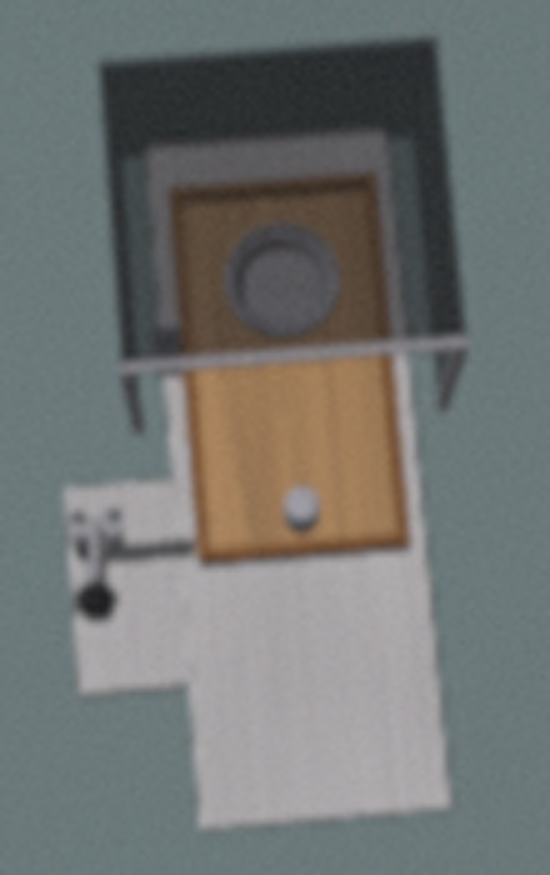

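View pics/s1.png

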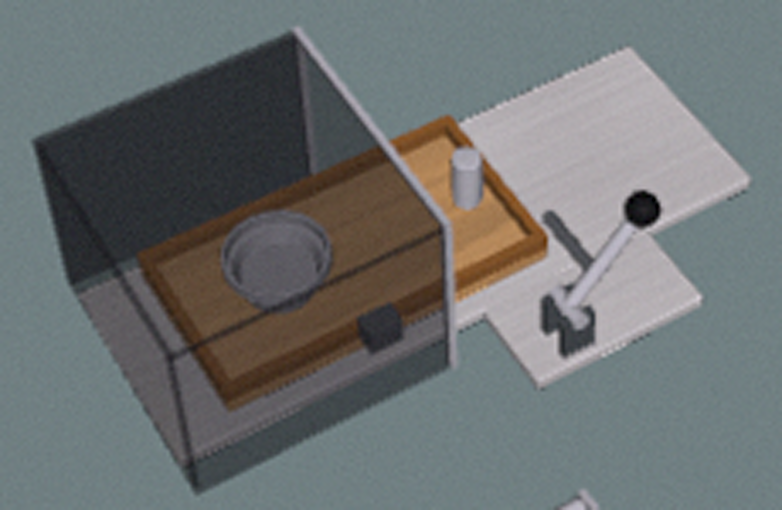

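```bash
python3 - <<'E'
from h import *
T=lambda a:(a[0]/5+265-.4,a[1]/5+110-.4); S=lambda a:(a[0]/3.4+160-.35,a[1]/3.4+220-.35)
def b(nm,t,s,z):
    A=rays("top",T(t),z) if t else None; B=rays("scene",S(s),z) if s else None
    print(nm,A is not None and A.round(4),B is not None and B.round(4))
b("cornerL",(200,828),(748,182),.01)   # left y+ 
b("cornerR",(449,805),(629,47),.01)
b("Redge",(412,380),None,.01)
b("knob",(302,497),(466,158),.058)
b("ball",(96,600),(642,210),.09)
b("nest",(283,277),(276,248),.052)
b("hoodL",(125,366),(449,230),.12)
b("hoodR",(464,341),(298,32),.12)
b("platL",(80,690),(698,300),.01)
b("platb",(66,487),(540,386),.01)
E
```

```text
cornerL [0.4172 0.0404 0.01  ] [0.422  0.0442 0.01  ]
cornerR [ 0.4319 -0.0877  0.01  ] [ 0.433  -0.0848  0.01  ]
Redge [ 0.6569 -0.0656  0.01  ] False
knob [ 0.5817 -0.0077  0.058 ] [ 0.58   -0.0061  0.058 ]
ball [0.5213 0.0916 0.09  ] [0.523  0.0941 0.09  ]
nest [0.698  0.0042 0.052 ] [0.6977 0.0033 0.052 ]
hoodL [0.6299 0.0792 0.12  ] [0.6301 0.0848 0.12  ]
hoodR [ 0.6464 -0.0828  0.12  ] [ 0.6462 -0.0802  0.12  ]
platL [0.4873 0.1044 0.01  ] [0.4909 0.1075 0.01  ]
platb [0.5945 0.1154 0.01  ] [0.5959 0.1211 0.01  ]
```

```bash
python3 -m crank '[[[0,0,0],8.2,0]]'; python3 -m crank '[[[0,0,0],0,0]]'; python3 - <<'E'
from h import *
st(); print(tool([.5813,-.0064,.2]))
E
```

```text
clock: 1.05
position: [0.1495, -0.6069, 0.2267]
ee_rot: [3.138, 0.154, 0.0]
force: [-0.7, 0.2, -0.3]
width: 0.996
clock: 1.15
position: [0.1497, -0.6069, 0.2267]
ee_rot: [3.138, 0.151, -0.0]
force: [-0.3, -0.0, -0.9]
width: 0.999
t1.15 pos [ 149.7 -606.9  226.7] toolx [ 0.995  0.096 -0.   ] tooly [ 0.096 -0.995  0.   ] z [-0. -0. -1.] F [-0.3 -0.  -0.9] w0.999 q [ 1.2   0.43  0.06  1.58 -0.03  1.13 -0.21]
[ 48.73 -55.63   2.67]
```

```bash
for i in 1 ; do python3 -m crank '[[[2.4,-2.8,0],0,0],[[2.4,-2.8,0],0,0],[[2.4,-2.8,0],0,0],[[2.4,-2.8,0],0,0],[[2.4,-2.8,0],0,0]]'; python3 -m crank '[[[2.4,-2.8,0],0,0],[[2.4,-2.8,0],0,0],[[2.4,-2.8,0],0,0],[[2.4,-2.8,0],0,0],[[2.4,-2.8,0],0,0]]';python3 -m crank '[[[2.4,-2.8,0],0,0],[[2.4,-2.8,0],0,0],[[2.4,-2.8,0],0,0],[[2.4,-2.8,0],0,0],[[2.4,-2.8,0],0,0]]';python3 -m crank '[[[2.4,-2.8,0],0,100],[[2.4,-2.8,0],0,100],[[2.4,-2.8,0],0,100],[[2.4,-2.8,0],0,100],[[0,0,0],0,100]]';done; python3 -m crank '[[[0,0,0],0,100],[[0,0,0],0,100]]'; python3 - <<'E'
from h import *
st(); print(tool([.5813,-.0064,.2]))
E
```

```text
clock: 1.65
position: [0.256, -0.4545, 0.2269]
ee_rot: [3.137, 0.162, 0.0]
force: [0.5, 0.0, -0.5]
width: 1.002
clock: 2.15
position: [0.3616, -0.3034, 0.227]
ee_rot: [3.137, 0.161, 0.001]
force: [0.4, 0.4, 0.7]
width: 1.0
clock: 2.65
position: [0.4673, -0.1522, 0.227]
ee_rot: [3.137, 0.161, 0.001]
force: [-0.2, -0.8, -0.4]
width: 1.0
clock: 3.15
position: [0.5533, -0.0268, 0.2268]
ee_rot: [-3.134, -0.171, -0.003]
force: [-0.7, 0.9, -0.7]
width: 0.631
clock: 3.35
position: [0.5505, -0.0338, 0.2266]
ee_rot: [3.137, 0.156, -0.001]
force: [-0.2, -0.1, 0.5]
width: 0.609
t3.35 pos [550.5 -33.8 226.6] toolx [ 0.995  0.099 -0.001] tooly [ 0.099 -0.995  0.001] z [-0.001 -0.001 -1.   ] F [-0.2 -0.1  0.5] w0.609 q [ 0.19  0.34 -0.29  1.73  0.11  1.09 -1.61]
[ 3.33 -2.42  2.65]
```

```bash
python3 -m crank '[[[1.65,-1.2,0],0,100],[[1.65,-1.2,2.6],0,100],[[0,0,3],0,100],[[0,0,3],0,100],[[0,0,0],0,100]]';python3 - <<'E'
from h import *
st(); print(tool([.5813,-.0064,.043]))
shot("scene","s2",(160,180,400,360),3.3);shot("top","t2",(265,110,375,285),4)
E
```

```text
clock: 3.85
position: [0.5784, -0.0074, 0.1372]
ee_rot: [3.137, 0.153, -0.011]
force: [0.1, -0.4, -0.0]
width: 0.606
t3.85 pos [578.4  -7.4 137.2] toolx [ 0.995  0.098 -0.007] tooly [ 0.098 -0.995  0.001] z [-0.007 -0.001 -1.   ] F [ 0.1 -0.4 -0. ] w0.606 q [ 0.12  0.47 -0.28  1.77  0.16  0.93 -1.7 ]
[ 0.36 -0.07  9.42]
```

View pics/s2.png

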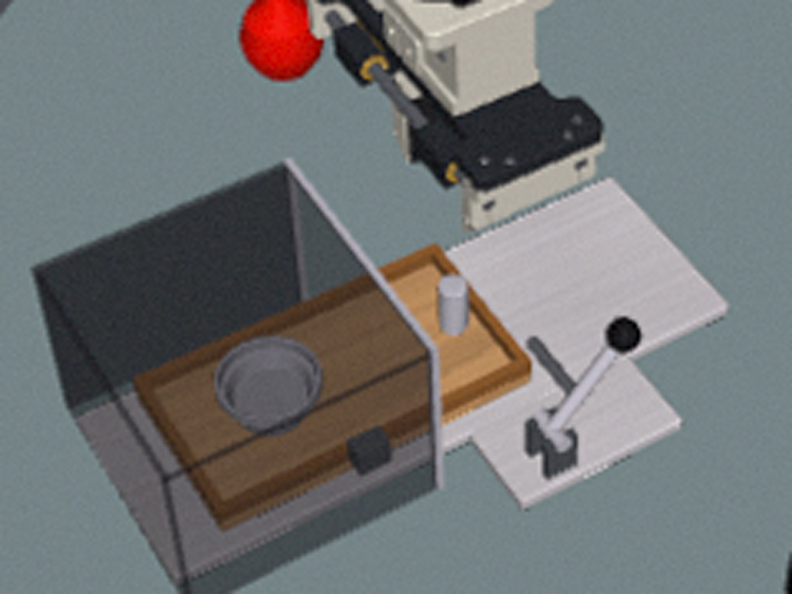

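The gripper hangs above the knob (view 452,300), with the lever ball clear to its side. Next I descend to the knob.

```bash
python3 -m crank '[[[0,0,3],0,100],[[0,0,3],0,100],[[0.2,0,2.4],0,100],[[0,0,1],0,100],[[0,0,0],0,100]]';python3 -m crank '[[[0,0,0],0,100],[[0,0,0],0,255],[[0,0,0],0,255],[[0,0,0],0,255],[[0,0,0],0,255]]' 25;python3 -m crank '[[[0,0,0],0,255],[[0,0,0],0,255],[[0,0,0],0,255],[[0,0,0],0,255]]'; python3 - <<'E'
from h import *
st(); shot("scene","s3",(160,180,400,360),3.3)
E
```

```text
clock: 4.45
position: [0.5837, -0.0056, 0.0471]
ee_rot: [3.138, 0.154, -0.0]
force: [-1.5, -0.4, -0.0]
width: 0.61
clock: 4.95
position: [0.5837, -0.0052, 0.0471]
ee_rot: [3.138, 0.155, 0.001]
force: [0.2, -1.1, -0.6]
width: 0.307
clock: 5.35
position: [0.5838, -0.0072, 0.0469]
ee_rot: [3.136, 0.153, 0.0]
force: [0.2, -5.1, 1.7]
width: 0.185
t5.35 pos [583.8  -7.2  46.9] toolx [0.995 0.097 0.   ] tooly [ 0.097 -0.995  0.002] z [ 0.    -0.002 -1.   ] F [ 0.2 -5.1  1.7] w0.185 q [ 0.1   0.59 -0.26  1.84  0.21  0.74 -1.75]
```

View pics/s3.png

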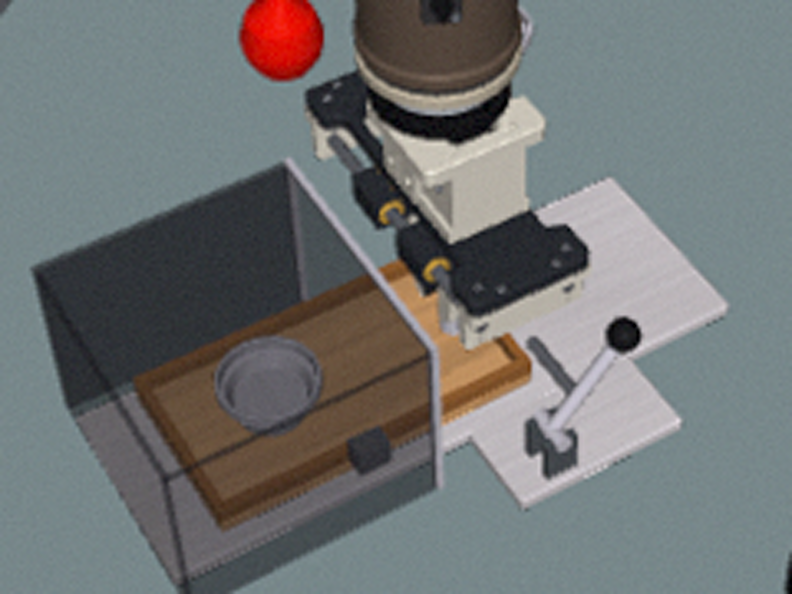

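```bash
python3 -m crank '[[[0,0.15,0],0,255],[[-1,0,0],0,255],[[-1.5,0,0],0,255],[[-1.5,0,0],0,255],[[-1.5,0,0],0,255]]';python3 -m crank '[[[-1.5,0,0],0,255],[[-1.5,0,0],0,255],[[-1.5,0,0],0,255],[[-1.5,0,0],0,255],[[-1.5,0,0],0,255]]'; python3 -m crank '[[[-0.5,0,0],0,255],[[-0.4,0,0],0,255],[[-0.2,0,0],0,255],[[0,0,0],0,255]]';python3 - <<'E'
from h import *
st(); shot("scene","s4",(160,180,400,360),3.3)
E
```

```text
clock: 5.9
position: [0.5285, -0.0129, 0.0468]
ee_rot: [3.137, 0.154, 0.002]
force: [3.4, -4.0, -0.4]
width: 0.187
clock: 6.4
position: [0.4537, -0.0207, 0.0468]
ee_rot: [3.137, 0.153, 0.001]
force: [3.0, -7.5, -1.9]
width: 0.182
clock: 6.8
position: [0.4482, -0.0213, 0.0472]
ee_rot: [-3.138, -0.153, -0.015]
force: [18.0, -7.4, -23.2]
width: 0.183
t6.80 pos [448.2 -21.3  47.2] toolx [0.995 0.097 0.01 ] tooly [ 0.097 -0.995  0.   ] z [ 0.01   0.001 -1.   ] F [ 18.   -7.4 -23.2] w0.183 q [ 0.15  0.43 -0.28  2.17  0.21  0.56 -1.76]
```

View pics/s4.png

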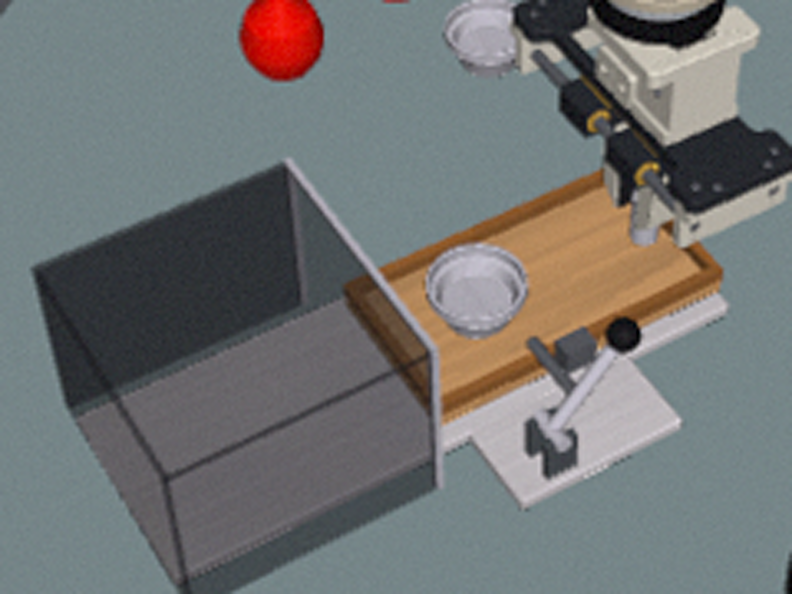

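Tray is out: 18 N at the stop, with the nest cup now in front of the hood at view (475,290). I release the knob, rise and measure.

```bash
python3 -m crank '[[[0,0,0],0,100],[[0,0,0],0,100],[[0,0,0],0,100],[[0,0,0],0,100]]';python3 -m crank '[[[0,0,2],0,100]]' >/dev/null; true; python3 - <<'E'
from h import *
st()
E
```

```text
clock: 7.25
position: [0.4427, -0.0203, 0.0467]
ee_rot: [-3.138, -0.156, 0.001]
force: [0.4, 0.2, 0.2]
width: 0.49
t7.35 pos [444.8 -20.4  28.1] toolx [0.995 0.098 0.004] tooly [ 0.098 -0.995  0.   ] z [ 0.004  0.    -1.   ] F [ 0.3 -0.1 -0.1] w0.574 q [ 0.13  0.46 -0.26  2.19  0.24  0.51 -1.78]
```

Wrong sign on that row: it went 2 cm down without touching anything (tip at 28 mm, tray top at 22 mm). Going up now.

```bash
python3 -m crank '[[[0,0,-3],0,100],[[0,0,-4],0,100],[[0,0,-4],0,100],[[0,0,-4],0,255],[[0,0,0],0,255]]'; python3 -m crank '[[[0,-5,0],0,255],[[0,-5,0],0,255],[[0,-2,0],0,255],[[0,0,0],0,255]]';  python3 - <<'E'
from h import *
st(); shot("scene","s5",(230,160,400,330),3.5); shot("top","t5",(245,110,395,290),4)
E
```

```text
clock: 7.85
position: [0.446, -0.0201, 0.1814]
ee_rot: [3.137, 0.155, 0.013]
force: [0.9, 1.1, -0.4]
width: 0.481
clock: 8.25
position: [0.4305, 0.1024, 0.1765]
ee_rot: [-3.136, -0.164, 0.0]
force: [0.3, -1.4, 0.0]
width: 0.135
t8.25 pos [430.5 102.4 176.5] toolx [ 0.995  0.104 -0.   ] tooly [ 0.104 -0.995 -0.001] z [-0.     0.001 -1.   ] F [ 0.3 -1.4  0. ] w0.135 q [ 0.    0.23 -0.42  2.04  0.12  0.9  -1.95]
```

View pics/s5.png

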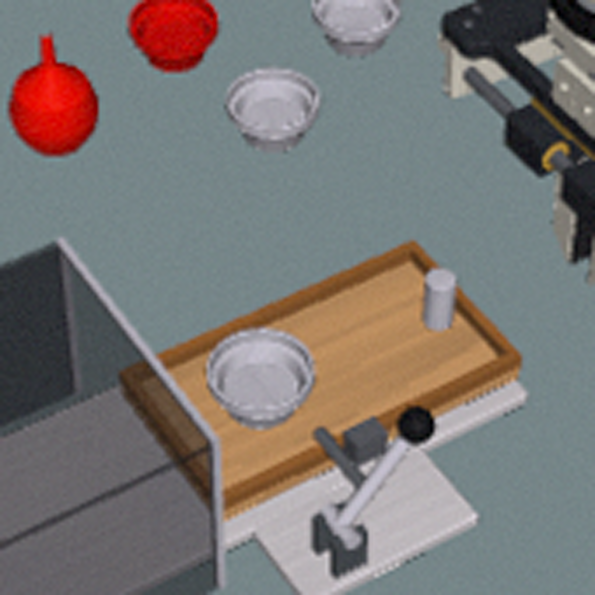

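View pics/t5.png

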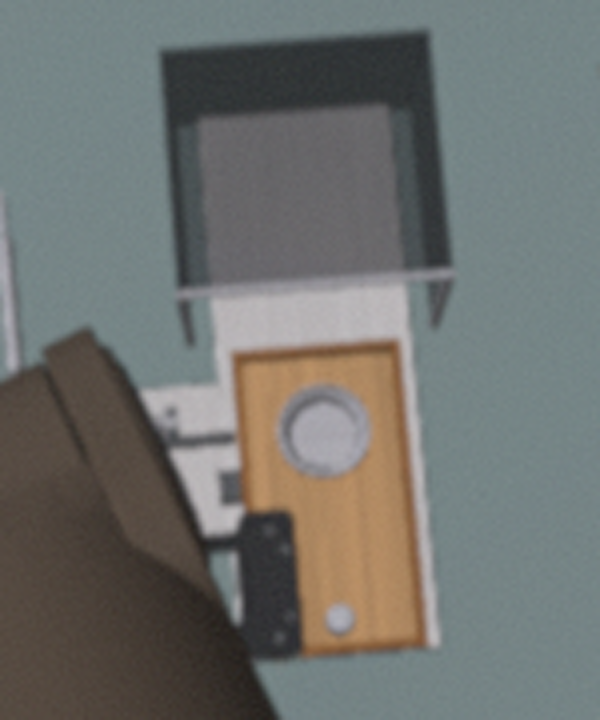

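```bash
python3 - <<'E'
from h import *
a=rays("scene",(439/3.5+229.65,279/3.5+159.65),.058); t=rays("top",(339/4+244.6,617/4+109.6),.058)
print(a,t)
b=rays("scene",(297.1-.35,266.5-.35),.058)
print("travel",np.linalg.norm(a-np.array([.58,-.0061,.058])),np.linalg.norm(t-np.array([.5817,-.0077,.058])))
n=rays("top",(323/4+244.6,428/4+109.6),.052);n2=rays("scene",(261/3.5+229.65,366/3.5+159.65),.052); print("nest",n,n2)
st(); print(tool([.522,.093,.13]))
E
```

```text
[ 0.44568521 -0.02003056  0.058     ] [ 0.44354386 -0.02126318  0.058     ]
travel 0.13503526309229236 0.1388203157552924
nest [ 0.56344348 -0.0091131   0.052     ] [ 0.56278123 -0.00909669  0.052     ]
t8.35 pos [431.   98.7 176.3] toolx [ 0.995  0.1   -0.001] tooly [ 0.1   -0.995  0.   ] z [-0.001 -0.001 -1.   ] F [-0.1  0.   0.4] w0.048 q [ 0.01  0.23 -0.42  2.04  0.12  0.9  -1.94]
[9.   1.47 4.62]
```

```bash
python3 -m crank '[[[4,0.7,1],0,255],[[3,0.7,2],0,255],[[1.7,0,2],0,255],[[0,0,0.5],0,255],[[0,0,0],0,255]]'; python3 - <<'E'
from h import *
st(); print(tool([.522,.093,.102])); shot("scene","s6",(230,160,430,340),3.3)
E
```

```text
clock: 8.85
position: [0.5182, 0.0921, 0.1205]
ee_rot: [3.137, 0.152, -0.005]
force: [-0.9, -0.2, 0.6]
width: 0.005
t8.85 pos [518.2  92.1 120.5] toolx [ 0.995  0.097 -0.003] tooly [ 0.097 -0.995  0.001] z [-0.003 -0.001 -1.   ] F [-0.9 -0.2  0.6] w0.005 q [-0.    0.43 -0.36  1.91  0.2   0.84 -1.94]
[ 0.4  -0.06  1.85]
```

View pics/s6.png

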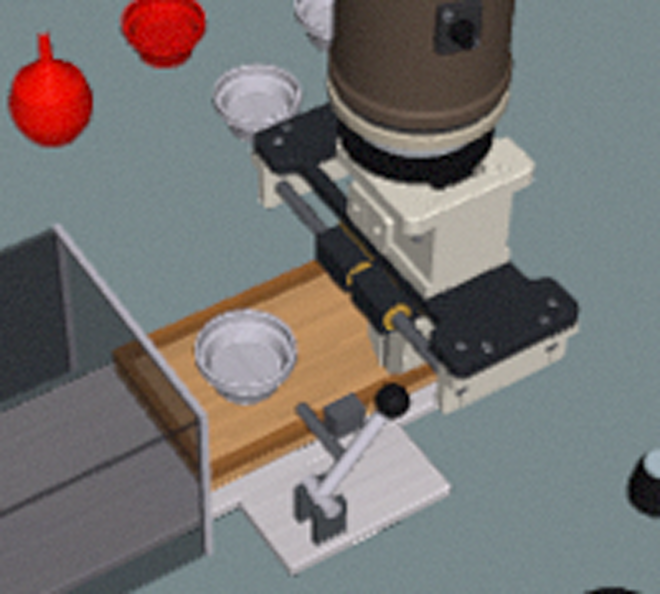

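```bash
python3 -m crank '[[[0.3,0,1],0,255],[[0,0,1],0,255],[[-0.5,0,1],0,255],[[-0.6,0,1],0,255],[[0,0,0],0,255]]'; python3 -m crank '[[[-0.5,0,1],0,255],[[-0.3,0,1],0,255],[[-0.3,0,1],0,255],[[-0.2,0,0.6],0,255],[[0,0,0],0,255]]' ; python3 - <<'E'
from h import *
st(); shot("scene","s7",(230,160,430,340),3.3)
E
```

```text
clock: 9.4
position: [0.5085, 0.0923, 0.0802]
ee_rot: [3.137, 0.156, -0.006]
force: [-0.6, -0.7, -0.9]
width: 0.007
clock: 9.9
position: [0.4988, 0.0914, 0.0455]
ee_rot: [3.138, 0.155, 0.001]
force: [-2.6, -0.7, 6.7]
width: 0.006
t9.90 pos [498.8  91.4  45.5] toolx [0.995 0.099 0.001] tooly [ 0.099 -0.995  0.   ] z [ 0.001 -0.    -1.   ] F [-2.6 -0.7  6.7] w0.006 q [-0.04  0.51 -0.33  2.03  0.26  0.65 -2.01]
```

View pics/s7.png

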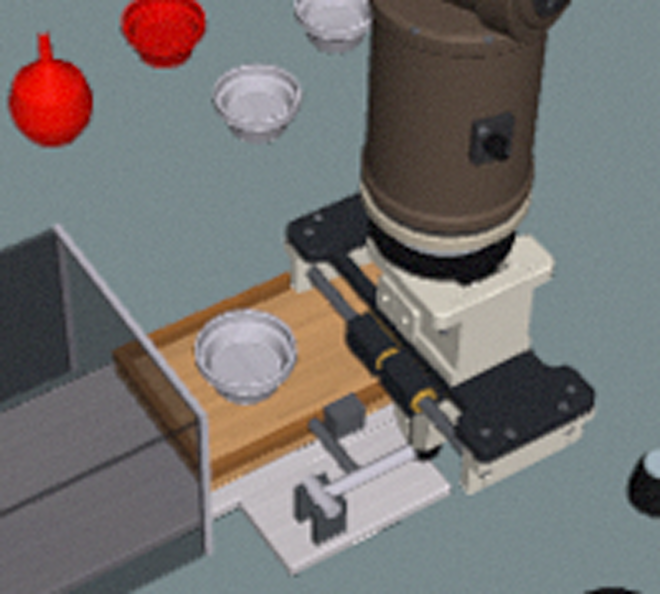

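```bash
python3 -m crank '[[[0,0,0.3],0,255],[[0,0,0.3],0,255],[[0,0,0],0,255]]'; python3 -m crank '[[[0,0,0.3],0,255],[[0,0,0],0,255],[[0,0,0],0,255]]'
```

```text
clock: 10.25
position: [0.499, 0.0916, 0.0427]
ee_rot: [3.137, 0.155, 0.003]
force: [-15.0, -3.3, 54.4]
width: 0.007
clock: 10.55
position: [0.499, 0.0916, 0.0414]
ee_rot: [3.136, 0.155, 0.005]
force: [-23.2, -6.3, 78.6]
width: 0.003
```

```bash
python3 -m crank '[[[0,0,-5],0,255],[[0,0,-5],0,100],[[0,-3,-4],0,0],[[0,-4,0],0,0],[[0,-4,0],0,0]]'; python3 - <<'E'
from h import *
st(); shot("scene","s8",(230,160,430,340),3.3)
E
```

```text
clock: 11.05
position: [0.4893, 0.2021, 0.1784]
ee_rot: [-3.137, -0.151, -0.007]
force: [0.9, -0.8, -1.2]
width: 0.301
t11.05 pos [489.3 202.1 178.4] toolx [0.995 0.096 0.005] tooly [ 0.096 -0.995 -0.001] z [ 0.005  0.001 -1.   ] F [ 0.9 -0.8 -1.2] w0.301 q [-0.17  0.36 -0.42  1.85  0.18  0.96 -2.14]
```

View pics/s8.png

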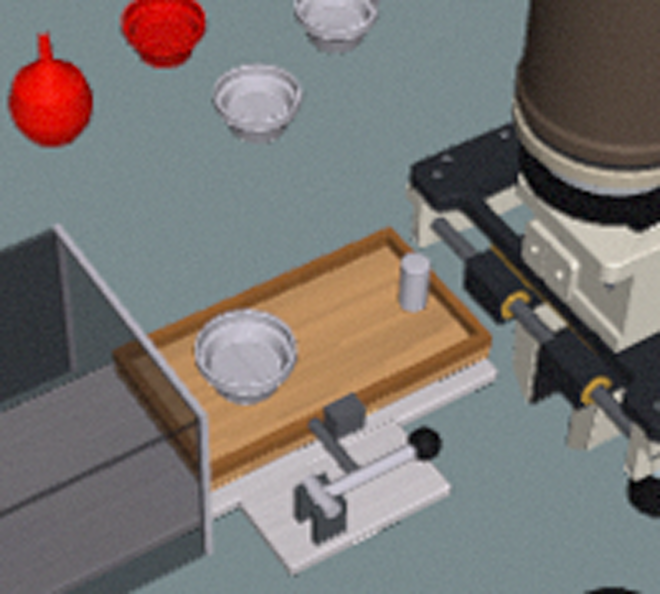

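The lever now lies level (ball at view 424,442), having hit its hard stop at 78 N. Next I find the cups. All four plain steel cups fit "steel cup"; the red and turquoise ones are excluded by name.

```bash
cat >> h.py <<'E'
def cups(guess,draw=False):
    """refine rim centres of bright grey cups near guesses (z of rim base given)"""
    for n in("top","scene"):
        p,d=get_image(n); m=d>0; W=np.full(d.shape+(3,),np.nan); W[m]=world(n,d,m)
        g=p.astype(int); br=(g.min(2)>115)&(np.ptp(g,axis=2)<30)
        for c in guess:
            s=m&br&(np.hypot(W[...,0]-c[0],W[...,1]-c[1])<.055)&(W[...,2]>.004)&(W[...,2]<.045)
            if s.sum()<60: print(n,c,"none",s.sum()); continue
            s=cv2.morphologyEx(s.astype(np.uint8),cv2.MORPH_OPEN,np.ones((2,2)))
            v,u=np.nonzero(s); P=np.stack([u,v],1).astype(np.float32); hull=cv2.convexHull(P)
            # rim: project hull pixels to z=.028 and fit circle of r=.030 robustly
            from scipy.optimize import least_squares
            C=np.array([rays(n,q[0],.027)[:2] for q in hull])
            f=lambda x:np.hypot(C[:,0]-x[0],C[:,1]-x[1])-.030
            r=least_squares(f,C.mean(0),loss="soft_l1",f_scale=.001)
            print(n,c,s.sum(),"fit",r.x.round(4),"res",np.abs(f(r.x)).mean().round(4),"z max",np.nanpercentile(W[s>0][:,2],95).round(3))
E
python3 - <<'E'
from h import *
cups([(.562,.29),(.355,.305),(.4505,-.230),(.3585,-.293)])
shot("scene","s9",None,1); shot("top","t9")
E
```

```text
top (0.562, 0.29) none 0
top (0.355, 0.305) none 2
top (0.4505, -0.23) 436 fit [ 0.4457 -0.2355] res 0.0003 z max 0.03
top (0.3585, -0.293) 456 fit [ 0.3543 -0.2973] res 0.0003 z max 0.031
scene (0.562, 0.29) 917 fit [0.5628 0.293 ] res 0.0011 z max 0.029
scene (0.355, 0.305) 765 fit [0.3551 0.3084] res 0.0018 z max 0.029
scene (0.4505, -0.23) 444 fit [ 0.4525 -0.2235] res 0.0038 z max 0.029
scene (0.3585, -0.293) 384 fit [ 0.3589 -0.2886] res 0.004 z max 0.029
```

View pics/t9.png

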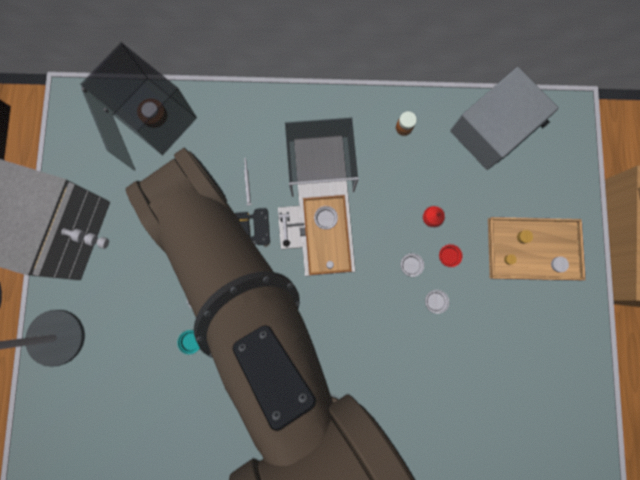

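View pics/s9.png

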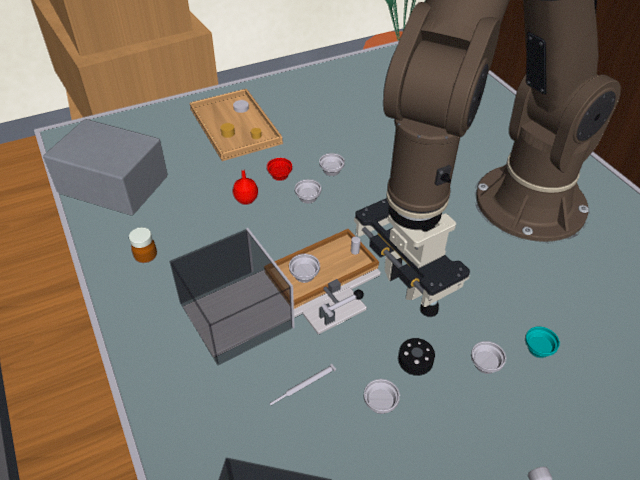

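The only other steel-looking thing, at top (560,264), is a smaller disc in the wooden parts tray, not on the desk. So the targets are top (209,217), (199,298), (412,265) and (437,301). I confirm the first two in one enlarged scene crop.

```bash
python3 - <<'E'
from h import *
shot("scene","s10",(350,310,570,430),3.4)
st(); print(tool([.5615,.2905,.12]),tool([.5615,.2905,.02]))
E
```

```text
t11.35 pos [488.  199.8 176.2] toolx [ 0.995  0.097 -0.   ] tooly [ 0.097 -0.995  0.001] z [-0.    -0.001 -1.   ] F [ 0.8 -0.7 -0. ] w0.565 q [-0.17  0.37 -0.42  1.85  0.18  0.96 -2.14]
[ 8.2  -8.32  5.62] [ 8.2  -8.33 15.62]
```

View pics/s10.png

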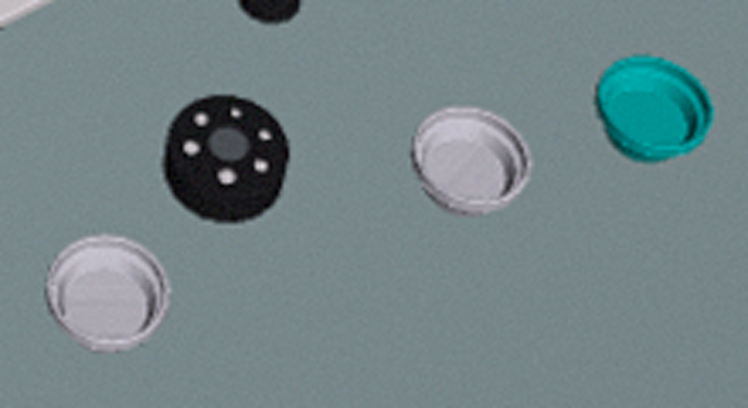

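Two plain steel cups at crop (108,293) and (471,160), with the turquoise look-alike at (655,108) to be left. I approach cup A, the one at (108,293).

```bash
python3 -m crank '[[[2,-2,0],0,0],[[3,-3,0],0,0],[[3.2,-3.3,3],0,0],[[0,0,2.6],0,0],[[0,0,0],0,0]]';python3 -m crank '[[[0,0,2],0,0],[[0,0,2],0,0],[[0,0,0],0,0]]'; python3 - <<'E'
from h import *
st(); print(tool([.5615,.2905,.02])); shot("scene","s11",(300,280,520,450),3.4)
E
```

```text
clock: 11.85
position: [0.5573, 0.286, 0.1191]
ee_rot: [3.134, 0.153, -0.01]
force: [-0.9, -1.5, -0.1]
width: 0.983
clock: 12.15
position: [0.5579, 0.2854, 0.0821]
ee_rot: [3.135, 0.151, -0.005]
force: [-0.5, -0.1, 0.2]
width: 0.998
t12.15 pos [557.9 285.4  82.1] toolx [ 0.995  0.096 -0.003] tooly [ 0.096 -0.995  0.003] z [-0.003 -0.003 -1.   ] F [-0.5 -0.1  0.2] w0.998 q [-0.31  0.62 -0.37  1.69  0.27  0.89 -2.27]
[ 0.43 -0.49  6.21]
```

View pics/s11.png

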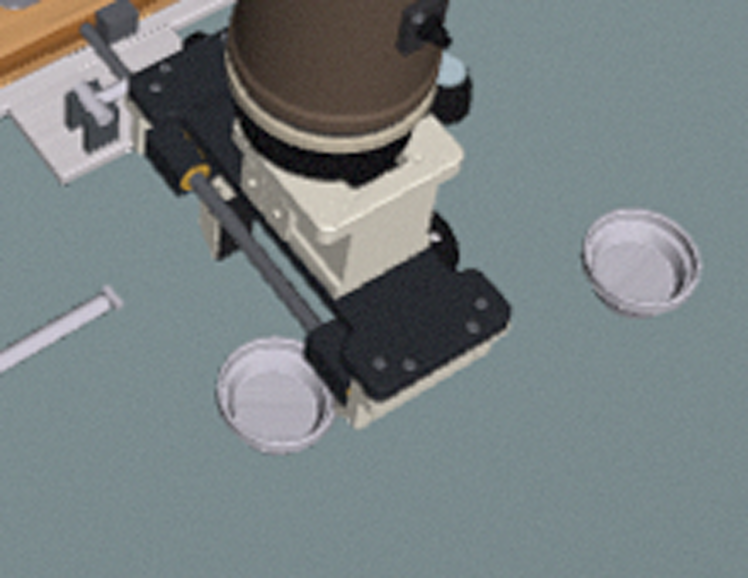

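```bash
python3 -m crank '[[[0.4,-0.5,2],0,0],[[0,0,2],0,0],[[0,0,1.7],0,0],[[0,0,0.5],0,0],[[0,0,0],0,0]]';python3 - <<'E'
from h import *
st(); print(tool([.5615,.2905,.02]))
E
python3 -m crank '[[[0,0,0],0,255],[[0,0,0],0,255],[[0,0,0],0,255],[[0,0,0],0,255],[[0,0,0],0,255]]' 20;python3 -m crank '[[[0,0,0],0,255],[[0,0,0],0,255]]'
```

```text
clock: 12.7
position: [0.5626, 0.2932, 0.0222]
ee_rot: [3.138, 0.154, 0.001]
force: [0.2, -0.4, -0.9]
width: 0.995
t12.70 pos [562.6 293.2  22.2] toolx [0.995 0.098 0.   ] tooly [ 0.098 -0.995  0.   ] z [ 0. -0. -1.] F [ 0.2 -0.4 -0.9] w0.995 q [-0.34  0.7  -0.34  1.72  0.31  0.78 -2.3 ]
[-0.13  0.26  0.22]
clock: 13.2
position: [0.5623, 0.2934, 0.0217]
ee_rot: [3.137, 0.155, 0.0]
force: [-0.8, -1.8, 3.2]
width: 0.636
clock: 13.4
position: [0.5623, 0.2934, 0.0216]
ee_rot: [3.137, 0.155, 0.0]
force: [-0.8, -2.4, 6.0]
width: 0.631
```

```bash
python3 -m crank '[[[0,0,-1],0,255],[[0,0,-3],0,255],[[0,0,-4],0,255],[[0,0,-4],0,255],[[0,0,-2],0,255]]' 30;python3 -m crank '[[[0,2,0],0,255],[[0,3,0],0,255],[[0,4,0],0,255],[[0,4,0],0,255],[[0,4,0],0,255]]';python3 -m crank '[[[-0.5,4,0],0,255],[[-1,4,0],0,255],[[-1,3,0],0,255],[[-0.3,2,0],0,255],[[0,0,0],0,255]]'; python3 - <<'E'
from h import *
st(); print(tool([.563,-.009,.08]))
E
```

```text
clock: 13.9
position: [0.5631, 0.2952, 0.1656]
ee_rot: [-3.135, -0.156, -0.006]
force: [0.7, 0.1, -1.2]
width: 0.63
clock: 14.4
position: [0.5788, 0.1235, 0.1619]
ee_rot: [-3.137, -0.156, -0.001]
force: [0.6, -0.3, -1.4]
width: 0.632
clock: 14.9
position: [0.5635, -0.0116, 0.1616]
ee_rot: [3.136, 0.147, -0.0]
force: [0.4, 0.3, -1.1]
width: 0.631
t14.90 pos [563.5 -11.6 161.6] toolx [ 0.996  0.093 -0.   ] tooly [ 0.093 -0.996  0.002] z [-0.    -0.002 -1.   ] F [ 0.4  0.3 -1.1] w0.631 q [ 0.2   0.43 -0.37  1.78  0.19  0.96 -1.73]
[-0.02 -0.28  8.16]
```

```bash
python3 -m crank '[[[0,-0.2,2],0,255],[[0,0,3],0,255],[[0,0,2.5],0,255],[[0,0,0],0,255]]'; python3 - <<'E'
from h import *
st(); print(tool([.563,-.009,.056])); shot("scene","s12",(230,150,400,320),3.5); shot("top","t12",(265,130,395,290),4)
E
```

```text
clock: 15.3
position: [0.5614, -0.0045, 0.0838]
ee_rot: [-3.137, -0.157, 0.008]
force: [-1.2, 0.0, -2.5]
width: 0.631
t15.30 pos [561.4  -4.5  83.8] toolx [ 0.995  0.1   -0.005] tooly [ 0.1   -0.995 -0.001] z [-0.005  0.001 -1.   ] F [-1.2  0.  -2.5] w0.631 q [ 0.17  0.52 -0.35  1.86  0.24  0.81 -1.78]
[0.13 0.46 2.78]
```

View pics/s12.png

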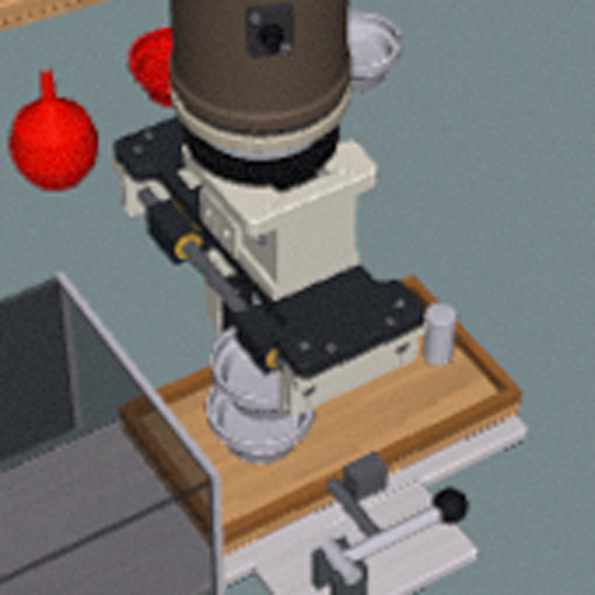

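View pics/t12.png

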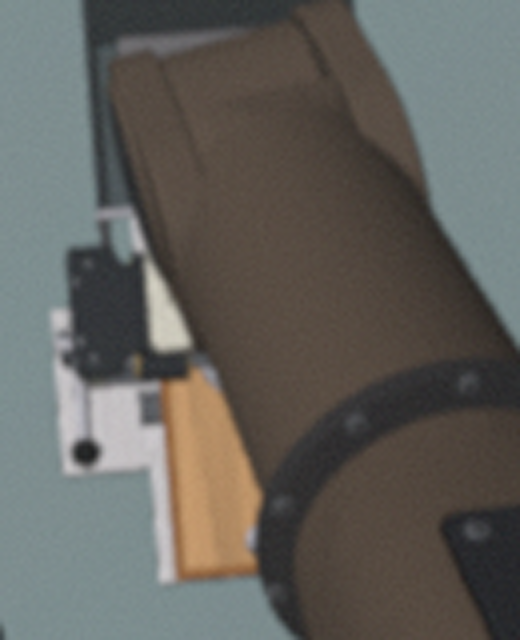

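The held cup hangs just above the nest cup at scene view (255,370), about 4 mm off in y. I correct and lower.

```bash
python3 -m crank '[[[0.1,0.4,0],0,255],[[0,0,0],0,255]]';python3 -m crank '[[[0,0,1],0,255],[[0,0,0.8],0,255],[[0,0,0],0,255]]'; python3 - <<'E'
from h import *
st(); print(tool([.563,-.009,.056]))
E
```

```text
clock: 15.6
position: [0.5662, -0.01, 0.0879]
ee_rot: [3.137, 0.154, 0.004]
force: [-0.2, 0.2, -1.0]
width: 0.632
clock: 15.9
position: [0.5639, -0.0096, 0.067]
ee_rot: [3.138, 0.155, -0.004]
force: [-2.0, -0.0, -1.4]
width: 0.632
t15.90 pos [563.9  -9.6  67. ] toolx [ 0.995  0.099 -0.002] tooly [ 0.099 -0.995 -0.   ] z [-0.002 -0.    -1.   ] F [-2.  -0.  -1.4] w0.632 q [ 0.17  0.55 -0.34  1.87  0.25  0.77 -1.78]
[-0.08 -0.07  1.1 ]
```

```bash
python3 -m crank '[[[-0.1,0,0.5],0,255],[[0,0,0.4],0,255],[[0,0,0],0,255],[[0,0,0],0,255]]';python3 -m crank '[[[0,0,0.2],0,255],[[0,0,0],0,255]]'
```

```text
clock: 16.3
position: [0.564, -0.0096, 0.0593]
ee_rot: [-3.138, -0.155, 0.0]
force: [-0.4, -0.0, -1.6]
width: 0.633
clock: 16.5
position: [0.564, -0.0096, 0.0573]
ee_rot: [3.138, 0.155, 0.0]
force: [-0.2, 0.5, -1.2]
width: 0.633
```

```bash
python3 -m crank '[[[0,0,0.2],0,255],[[0,0,0],0,255]]';python3 -m crank '[[[0,0,0],0,60],[[0,0,0],0,0],[[0,0,0],0,0],[[0,0,0],0,0],[[0,0,0],0,0]]'; python3 -m crank '[[[0,0,-2],0,0],[[0,0,-3],0,0],[[0,0,-4],0,0],[[-2,0,0],0,0],[[-4,0,0],0,0]]';python3 - <<'E'
from h import *
st(); shot("scene","s13",(230,150,400,320),3.5)
E
```

```text
clock: 16.7
position: [0.5643, -0.0095, 0.0556]
ee_rot: [3.138, 0.155, 0.001]
force: [-0.6, -0.1, 2.2]
width: 0.629
clock: 17.2
position: [0.564, -0.0096, 0.0553]
ee_rot: [3.138, 0.155, -0.0]
force: [-0.2, 0.1, -0.8]
width: 0.987
clock: 17.7
position: [0.5067, -0.0149, 0.1468]
ee_rot: [-3.137, -0.155, -0.008]
force: [-0.5, 0.6, 0.5]
width: 1.0
t17.70 pos [506.7 -14.9 146.8] toolx [0.995 0.099 0.005] tooly [ 0.099 -0.995 -0.   ] z [ 0.005  0.001 -1.   ] F [-0.5  0.6  0.5] w1.000 q [ 0.23  0.36 -0.39  1.94  0.18  0.87 -1.73]
```

View pics/s13.png

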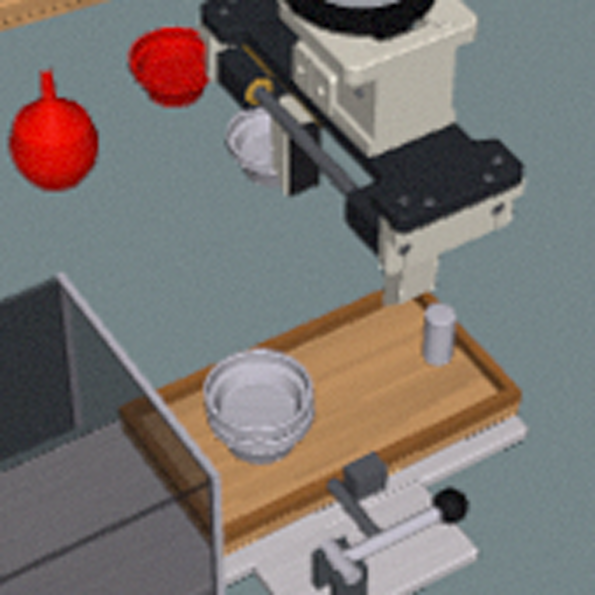

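Cup A sits nested upright (scene view 258,400). Next is cup C, the plain steel one left of the red look-alike.

```bash
python3 -m crank '[[[-1,4,-2],7.5,0],[[0,4,-1],7.5,0],[[0,4,0],7.5,0],[[0,2,0],7.5,0],[[0,0,0],0,0]]'; python3 - <<'E'
from h import *
cups([(.45,-.230),(.358,-.293)])
shot("scene","s14",(220,130,380,250),4.5); shot("top","t14",(380,200,480,320),5)
st(); print(tool([.45,-.2295,.08]))
for u in((451,255),(433,216)): print(rays("top",u,.03).round(3))
E
```

```text
clock: 18.25
position: [0.4835, -0.1586, 0.1754]
ee_rot: [3.066, -0.677, -0.001]
force: [0.6, 0.3, -0.8]
width: 1.0
top (0.45, -0.23) 112 fit [ 0.4457 -0.2364] res 0.0042 z max 0.617
top (0.358, -0.293) none 0
scene (0.45, -0.23) 411 fit [ 0.4499 -0.227 ] res 0.0032 z max 0.028
scene (0.358, -0.293) 293 fit [ 0.3574 -0.288 ] res 0.0025 z max 0.029
t18.45 pos [ 485.  -153.5  175.3] toolx [ 0.912 -0.409 -0.   ] tooly [-0.409 -0.912 -0.001] z [ 0.     0.001 -1.   ] F [0.3 0.7 1.2] w1.000 q [ 0.39  0.32 -0.24  1.9   0.09  0.93 -1.88]
[-0.08  8.37  9.53]
[ 0.476 -0.333  0.03 ]
[ 0.576 -0.288  0.03 ]
```

View pics/s14.png

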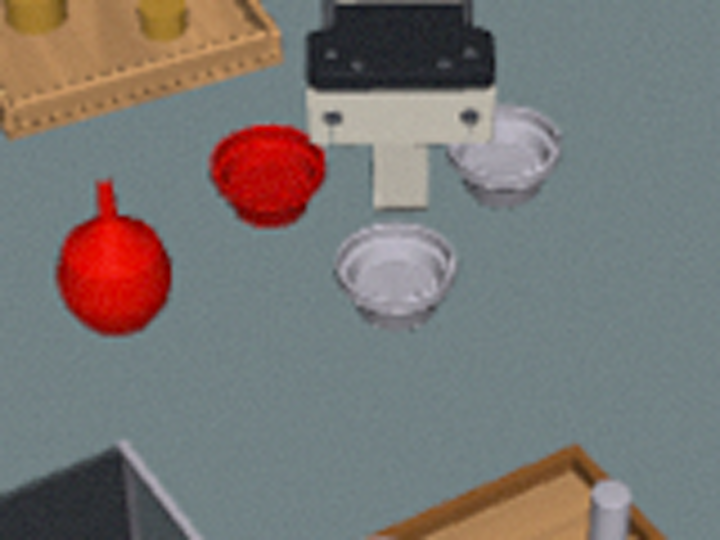

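View pics/t14.png

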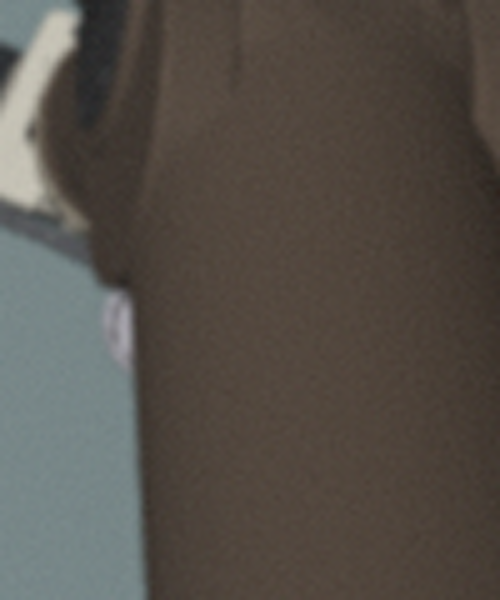

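C is the plain cup at scene crop (396,270), between the red look-alike at (270,175) and cup D at (505,150). The jaws now lie between those neighbours.

```bash
python3 -m crank '[[[0,4,0],0,0],[[0,3.5,3],0,0],[[0,0.8,4],0,0],[[0,0,2],0,0],[[0,0,0],0,0]]'; python3 - <<'E'
from h import *
st(); print(tool([.4495,-.2295,.0215])); shot("scene","s15",(220,130,380,250),4.5)
E
```

```text
clock: 18.95
position: [0.4489, -0.2288, 0.0829]
ee_rot: [-3.07, 0.659, 0.008]
force: [0.0, 0.2, -0.0]
width: 0.998
t18.95 pos [ 448.9 -228.8   82.9] toolx [ 0.912 -0.41  -0.005] tooly [-0.41  -0.912 -0.001] z [-0.005  0.003 -1.   ] F [ 0.   0.2 -0. ] w0.998 q [ 0.51  0.43 -0.19  2.01  0.12  0.72 -1.75]
[0.12 0.04 6.14]
```

View pics/s15.png

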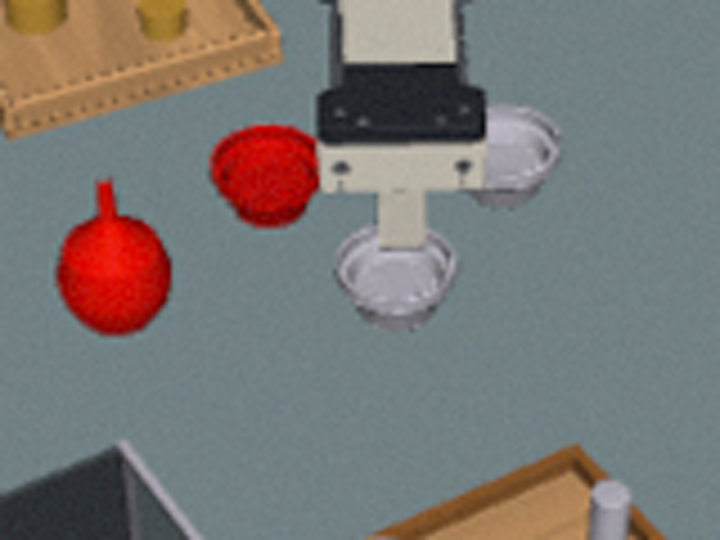

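```bash
python3 -m crank '[[[0.1,0,2],0,0],[[0,0,2],0,0],[[0,0,1.6],0,0],[[0,0,0.3],0,0],[[0,0,0],0,0]]'; python3 - <<'E'
from h import *
st(); print(tool([.4495,-.2295,.0215]))
E
python3 -m crank '[[[0,0,0],0,255],[[0,0,0],0,255],[[0,0,0],0,255],[[0,0,0],0,255],[[0,0,0],0,255]]' 20;python3 -m crank '[[[0,0,0],0,255],[[0,0,0],0,255]]'
```

```text
clock: 19.5
position: [0.4524, -0.2304, 0.0273]
ee_rot: [-3.071, 0.66, -0.002]
force: [-0.4, -0.3, 0.1]
width: 0.999
t19.50 pos [ 452.4 -230.4   27.3] toolx [ 0.912 -0.411  0.001] tooly [-0.411 -0.912 -0.   ] z [ 0.001 -0.    -1.   ] F [-0.4 -0.3  0.1] w0.999 q [ 0.49  0.52 -0.17  2.05  0.15  0.58 -1.78]
[-0.3   0.04  0.58]
clock: 20.0
position: [0.4514, -0.2312, 0.0266]
ee_rot: [3.071, -0.663, 0.001]
force: [-0.1, -0.2, 3.6]
width: 0.63
clock: 20.2
position: [0.4515, -0.2311, 0.0266]
ee_rot: [3.071, -0.663, 0.0]
force: [-0.4, 0.1, 5.5]
width: 0.628
```

The tip is only 3 mm below the rim. I reopen, go lower and grip again.

```bash
python3 -m crank '[[[0,0,0],0,60],[[0,0,0],0,60],[[0,0,0.5],0,60],[[0,0,0],0,60]]';python3 -m crank '[[[0,0,0.1],0,60],[[0,0,0],0,255],[[0,0,0],0,255],[[0,0,0],0,255],[[0,0,0],0,255]]'; python3 -m crank '[[[0,0,0],0,255],[[0,0,0],0,255]]' 30
```

```text
clock: 20.6
position: [0.4509, -0.2306, 0.0206]
ee_rot: [-3.071, 0.662, 0.002]
force: [0.0, 0.7, -0.0]
width: 0.763
clock: 21.1
position: [0.4513, -0.2309, 0.0204]
ee_rot: [3.071, -0.663, -0.0]
force: [-0.5, 0.7, -0.6]
width: 0.633
clock: 21.3
position: [0.4514, -0.2309, 0.0204]
ee_rot: [3.071, -0.663, 0.0]
force: [-0.7, 0.5, -1.8]
width: 0.636
```

```bash
python3 -m crank '[[[0,0,-1],0,255],[[0,0,-3],0,255],[[0,0,-4],0,255],[[0,0,-4],0,255],[[0,0,-2],0,255]]';python3 -m crank '[[[0,0,0],-7.5,255],[[0,0,0],-7.5,255],[[0,0,0],-7.5,255],[[0,0,0],-7.5,255],[[0,0,0],0,255]]'; python3 - <<'E'
from h import *
st(); print(tool([.5635,-.009,.095]))
E
```

```text
clock: 21.8
position: [0.4526, -0.2313, 0.1645]
ee_rot: [3.07, -0.662, 0.007]
force: [1.3, -0.1, -0.4]
width: 0.632
clock: 22.3
position: [0.4512, -0.2309, 0.1611]
ee_rot: [3.137, 0.158, 0.001]
force: [-0.2, 0.8, -0.2]
width: 0.633
t22.30 pos [ 451.2 -230.9  161.1] toolx [0.995 0.1   0.   ] tooly [ 0.1   -0.995  0.   ] z [ 0. -0. -1.] F [-0.2  0.8 -0.2] w0.633 q [ 0.62  0.34 -0.32  1.92  0.13  0.9  -1.24]
[ 13.4  -20.96   6.6 ]
```

```bash
python3 -m crank '[[[2,-3,0],0,255],[[3,-5,0],0,255],[[3,-5,0],0,255],[[3,-4,0],0,255],[[2.2,-3,0],0,255]]';python3 -m crank '[[[0,-0.9,0],0,255],[[0,0,3],0,255],[[0,0,3],0,255],[[0,0,0],0,255],[[0,0,0],0,255]]'; python3 - <<'E'
from h import *
st(); print(tool([.5635,-.009,.067])); shot("scene","s16",(230,150,400,320),3.5)
E
```

```text
clock: 22.8
position: [0.5571, -0.0304, 0.1611]
ee_rot: [-3.137, -0.151, -0.002]
force: [0.3, -0.5, -0.2]
width: 0.632
clock: 23.3
position: [0.5546, -0.0255, 0.1008]
ee_rot: [3.138, 0.151, -0.002]
force: [0.5, -0.2, -0.2]
width: 0.629
t23.30 pos [554.6 -25.5 100.8] toolx [ 0.995  0.096 -0.001] tooly [ 0.096 -0.995  0.   ] z [-0.001 -0.    -1.   ] F [ 0.5 -0.2 -0.2] w0.629 q [ 0.21  0.49 -0.35  1.86  0.22  0.83 -1.73]
[ 1.05 -1.55  3.38]
```

View pics/s16.png

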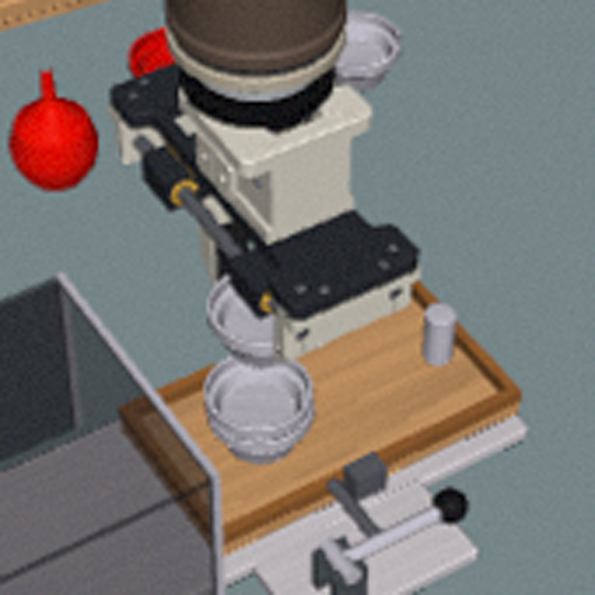

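```bash
python3 -m crank '[[[0.5,-0.8,0],0,255],[[0.5,-0.7,0],0,255],[[0,0,0],0,255],[[0,0,0],0,255]]'; python3 - <<'E'
from h import *
st(); print(tool([.5635,-.009,.067])); shot("scene","s17",(230,150,400,320),3.5)
E
```

```text
clock: 23.75
position: [0.5639, -0.0085, 0.1008]
ee_rot: [-3.138, -0.156, -0.001]
force: [0.0, -0.3, -1.0]
width: 0.63
t23.75 pos [563.9  -8.5 100.8] toolx [0.995 0.099 0.001] tooly [ 0.099 -0.995 -0.   ] z [ 0.001  0.    -1.   ] F [ 0.  -0.3 -1. ] w0.630 q [ 0.18  0.5  -0.35  1.84  0.23  0.83 -1.76]
[-0.05  0.05  3.38]
```

View pics/s17.png

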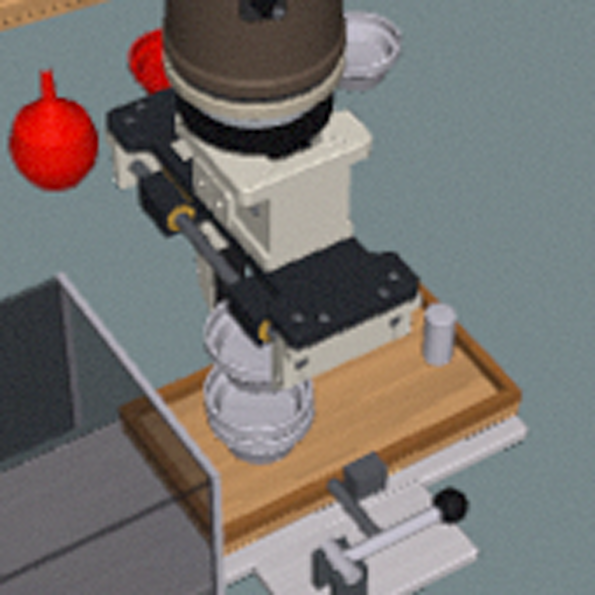

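The cup hangs centred over the stack (left edges at 205 in both). Lowering it now.

```bash
python3 -m crank '[[[0,0,1.2],0,255],[[0,0,1.2],0,255],[[0,0,0.5],0,255],[[0,0,0],0,255],[[0,0,0],0,255]]';python3 -m crank '[[[0,0,0.3],0,255],[[0,0,0],0,255]]';python3 -m crank '[[[0,0,0.2],0,255],[[0,0,0],0,255]]'
```

```text
clock: 24.3
position: [0.5633, -0.009, 0.0711]
ee_rot: [-3.138, -0.155, 0.001]
force: [-0.3, 0.2, -1.0]
width: 0.632
clock: 24.5
position: [0.5635, -0.009, 0.0683]
ee_rot: [3.138, 0.155, -0.0]
force: [-0.0, 0.2, -0.5]
width: 0.632
clock: 24.7
position: [0.5636, -0.009, 0.0664]
ee_rot: [3.138, 0.155, 0.0]
force: [-0.4, -0.5, -1.0]
width: 0.634
```

```bash
python3 -m crank '[[[0,0,0.1],0,255],[[0,0,0],0,255]]';python3 -m crank '[[[0,0,0],0,60],[[0,0,0],0,0],[[0,0,0],0,0],[[0,0,0],0,0],[[0,0,0],0,0]]'; python3 -m crank '[[[0,0,-2],0,0],[[0,0,-3],0,0],[[0,0,-4],0,0],[[-2,0,0],0,0],[[-4,0,0],0,0]]';python3 -m crank '[[[-3,0,0],0,0],[[-3,2,0],0,0],[[-1,4,0],0,0],[[0,2,0],0,0],[[0,0,0],0,0]]';python3 - <<'E'
from h import *
st(); shot("scene","s18",(230,150,400,320),3.5)
cups([(.358,-.293)])
E
```

```text
clock: 24.9
position: [0.5644, -0.009, 0.0663]
ee_rot: [3.138, 0.155, 0.003]
force: [-1.2, -0.3, 6.6]
width: 0.635
clock: 25.4
position: [0.5635, -0.0091, 0.0653]
ee_rot: [3.138, 0.155, -0.0]
force: [0.6, -0.7, 0.2]
width: 0.989
clock: 25.9
position: [0.5062, -0.0144, 0.1567]
ee_rot: [-3.137, -0.155, -0.007]
force: [-0.9, -0.1, -0.2]
width: 1.0
clock: 26.4
position: [0.4417, -0.1047, 0.1555]
ee_rot: [3.137, 0.147, 0.0]
force: [0.5, -0.0, -0.8]
width: 1.004
t26.40 pos [ 441.7 -104.7  155.5] toolx [0.996 0.094 0.   ] tooly [ 0.094 -0.996  0.001] z [ 0.    -0.001 -1.   ] F [ 0.5 -0.  -0.8] w1.004 q [ 0.42  0.27 -0.36  2.04  0.13  0.85 -1.5 ]
top (0.358, -0.293) none 0
scene (0.358, -0.293) 143 fit [ 0.36   -0.2821] res 0.004 z max 0.032
```

View pics/s18.png

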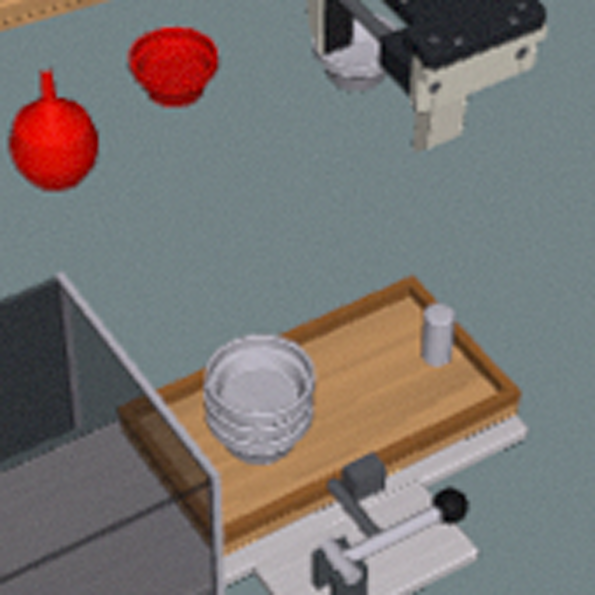

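Three-high stack (fixed cup plus two) stands level at view (258,395). Next is cup D; nothing else is near it along the jaw direction.

```bash
python3 - <<'E'
from h import *
print(tool([.357,-.2935,.0205]))
E
python3 -m crank '[[[-2,4,0],0,0],[[-3,5,0],0,0],[[-3,5,0],0,0],[[-2,3,0],0,0],[[0,0,0],0,0]]'; python3 - <<'E'
from h import *
st(); print(tool([.357,-.2935,.0205]))
E
```

```text
[-10.38  18.35  13.48]
clock: 27.05
position: [0.3641, -0.2689, 0.1552]
ee_rot: [3.137, 0.146, -0.002]
force: [0.6, 0.8, -0.5]
width: 0.999
t27.05 pos [ 364.1 -268.9  155.2] toolx [ 0.996  0.093 -0.001] tooly [ 0.093 -0.996  0.001] z [-0.001 -0.001 -1.   ] F [ 0.6  0.8 -0.5] w0.999 q [ 0.74  0.26 -0.27  2.05  0.09  0.84 -1.06]
[-0.92  2.37 13.47]
```

```bash
python3 -m crank '[[[-0.5,1.2,3],0,0],[[-0.4,1.1,4],0,0],[[0,0,1],0,0],[[0,0,0],0,0]]'; python3 - <<'E'
from h import *
st(); print(tool([.357,-.2935,.0205])); shot("scene","s19",(250,100,410,220),4.5)
E
```

```text
clock: 27.45
position: [0.3594, -0.2871, 0.0743]
ee_rot: [-3.135, -0.157, 0.004]
force: [0.4, 0.0, 1.4]
width: 1.002
t27.45 pos [ 359.4 -287.1   74.3] toolx [ 0.995  0.1   -0.002] tooly [ 0.1   -0.995 -0.003] z [-0.003  0.003 -1.   ] F [0.4 0.  1.4] w1.002 q [ 0.75  0.39 -0.24  2.12  0.15  0.65 -1.07]
[-0.29  0.63  5.38]
```

View pics/s19.png

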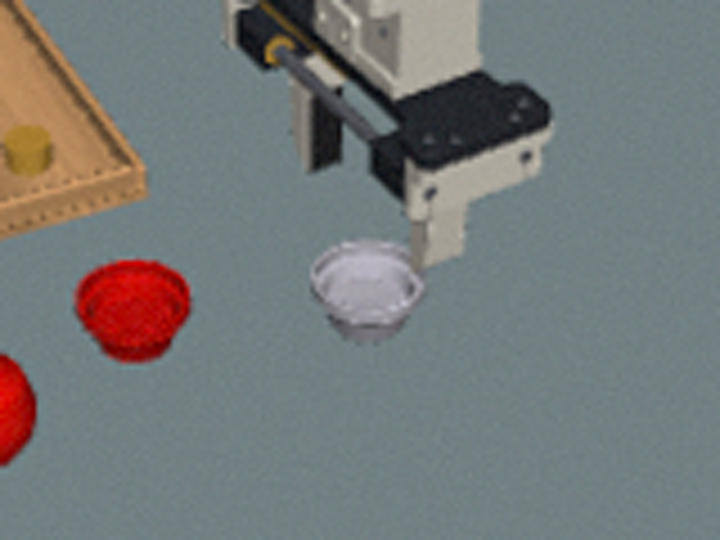

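```bash
python3 -m crank '[[[-0.2,0.6,2],0,0],[[0,0,1.5],0,0],[[0,0,1.4],0,0],[[0,0,0],0,0],[[0,0,0],0,0]]'; python3 - <<'E'
from h import *
st(); print(tool([.357,-.2935,.0205]))
E
```

```text
clock: 28.0
position: [0.3594, -0.2951, 0.0277]
ee_rot: [3.137, 0.157, 0.002]
force: [0.4, 0.5, 0.2]
width: 1.004
t28.00 pos [ 359.4 -295.1   27.7] toolx [0.995 0.1   0.001] tooly [ 0.1   -0.995  0.001] z [ 0.001 -0.001 -1.   ] F [0.4 0.5 0.2] w1.004 q [ 0.74  0.48 -0.21  2.15  0.19  0.53 -1.09]
[-0.23 -0.18  0.72]
```

```bash
python3 -m crank '[[[-0.15,0,0.4],0,0],[[0,0,0.3],0,0],[[0,0,0],0,0]]';  python3 -m crank '[[[0,0,0],0,255],[[0,0,0],0,255],[[0,0,0],0,255],[[0,0,0],0,255],[[0,0,0],0,255]]' 20; python3 -m crank '[[[0,0,0],0,255],[[0,0,0],0,255]]' 30
```

```text
clock: 28.3
position: [0.3568, -0.2955, 0.0195]
ee_rot: [3.138, 0.155, 0.0]
force: [-0.5, -0.3, -0.7]
width: 1.001
clock: 28.8
position: [0.3568, -0.2955, 0.0194]
ee_rot: [3.138, 0.155, -0.0]
force: [0.3, 0.6, 0.4]
width: 0.646
clock: 29.0
position: [0.3568, -0.2955, 0.0194]
ee_rot: [3.138, 0.155, -0.0]
force: [0.2, 0.1, 0.9]
width: 0.642
```

```bash
python3 -m crank '[[[0,0,-1],0,255],[[0,0,-3],0,255],[[0,0,-4],0,255],[[0,0,-4],0,255],[[0,0,-3],0,255]]';python3 -m crank '[[[2,-3,0],0,255],[[3,-4,0],0,255],[[4,-5,0],0,255],[[4,-5,0],0,255],[[3,-4,0],0,255]]';python3 -m crank '[[[3,-4,0],0,255],[[2,-2,0],0,255],[[0,0,0],0,255],[[0,0,0],0,255]]'; python3 - <<'E'
from h import *
st(); print(tool([.5635,-.009,.11]))
E
```

```text
clock: 29.5
position: [0.3571, -0.2955, 0.1724]
ee_rot: [3.137, 0.155, 0.003]
force: [0.3, -2.1, -1.7]
width: 0.642
clock: 30.0
position: [0.4807, -0.0927, 0.1702]
ee_rot: [3.137, 0.154, 0.001]
force: [2.0, -1.0, -0.5]
width: 0.64
clock: 30.4
position: [0.5236, -0.0293, 0.1696]
ee_rot: [3.137, 0.157, -0.001]
force: [-0.8, 0.1, -1.0]
width: 0.641
t30.40 pos [523.6 -29.3 169.6] toolx [ 0.995  0.1   -0.001] tooly [ 0.1   -0.995  0.   ] z [-0.001 -0.    -1.   ] F [-0.8  0.1 -1. ] w0.641 q [ 0.26  0.37 -0.4   1.86  0.17  0.95 -1.69]
[ 4.18 -1.63  5.96]
```

```bash
python3 -m crank '[[[2,-0.8,0],0,255],[[2.1,-0.8,1],0,255],[[0,0,2.5],0,255],[[0,0,2],0,255],[[0,0,0],0,255]]';python3 -m crank '[[[0,0,0],0,255]]'; python3 - <<'E'
from h import *
st(); print(tool([.5635,-.009,.078])); shot("scene","s20",(230,150,400,320),3.5)
E
```

```text
clock: 30.9
position: [0.5604, -0.0119, 0.1122]
ee_rot: [3.137, 0.151, -0.009]
force: [-0.5, 0.4, -0.5]
width: 0.642
clock: 31.0
position: [0.5626, -0.0111, 0.1148]
ee_rot: [3.137, 0.152, -0.001]
force: [0.2, -0.6, -0.2]
width: 0.643
t31.00 pos [562.6 -11.1 114.8] toolx [ 0.995  0.097 -0.001] tooly [ 0.097 -0.995  0.001] z [-0.001 -0.001 -1.   ] F [ 0.2 -0.6 -0.2] w0.643 q [ 0.19  0.49 -0.37  1.83  0.23  0.87 -1.76]
[ 0.12 -0.2   3.68]
```

View pics/s20.png

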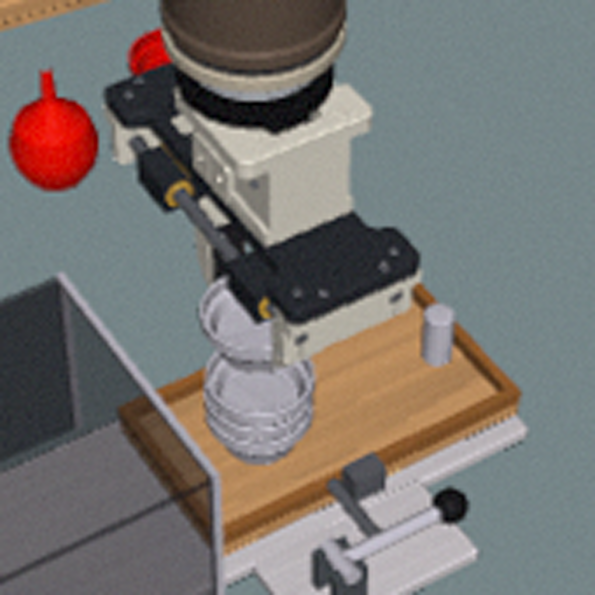

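```bash
python3 -m crank '[[[0,-0.2,1.2],0,255],[[0,0,1.2],0,255],[[0,0,0.6],0,255],[[0,0,0],0,255],[[0,0,0],0,255]]';python3 -m crank '[[[0,0,0.4],0,255],[[0,0,0],0,255]]';python3 -m crank '[[[0,0,0.2],0,255],[[0,0,0],0,255]]'
```

```text
clock: 31.55
position: [0.5628, -0.0077, 0.0842]
ee_rot: [3.138, 0.155, -0.001]
force: [0.0, -1.0, -0.1]
width: 0.646
clock: 31.75
position: [0.5629, -0.0079, 0.0802]
ee_rot: [3.138, 0.155, -0.0]
force: [-1.4, 0.3, -1.6]
width: 0.645
clock: 31.95
position: [0.5629, -0.0079, 0.0783]
ee_rot: [3.138, 0.155, -0.0]
force: [-0.6, -0.0, 0.2]
width: 0.642
```

```bash
python3 -m crank '[[[0,0,0.2],0,255],[[0,0,0],0,255]]';python3 -m crank '[[[0,0,0],0,60],[[0,0,0],0,0],[[0,0,0],0,0],[[0,0,0],0,0],[[0,0,0],0,0]]'; python3 -m crank '[[[0,0,-2],0,0],[[0,0,-3],0,0],[[0,0,-4],0,0],[[-2,0,0],0,0],[[-4,0,0],0,0]]';python3 -m crank '[[[-3,0,0],-7,0],[[-3,-4,0],-7,0],[[0,-4,0],-7,0],[[0,-3,0],-4,0],[[0,0,0],0,0]]';python3 - <<'E'
from h import *
st(); shot("scene","s21",None)
cups([(.355,.3065)])
E
```

```text
clock: 32.15
position: [0.5641, -0.0079, 0.0774]
ee_rot: [3.137, 0.154, 0.004]
force: [-0.9, -1.4, 6.7]
width: 0.641
clock: 32.65
position: [0.5628, -0.0077, 0.0763]
ee_rot: [-3.138, -0.155, 0.0]
force: [-0.2, 0.3, -0.9]
width: 0.986
clock: 33.15
position: [0.5055, -0.0131, 0.1676]
ee_rot: [-3.137, -0.155, -0.007]
force: [-0.5, 0.1, -0.2]
width: 1.002
clock: 33.65
position: [0.4067, 0.0838, 0.1668]
ee_rot: [-3.026, -0.842, -0.001]
force: [0.5, -0.3, 0.4]
width: 1.002
t33.65 pos [406.7  83.8 166.8] toolx [0.856 0.517 0.001] tooly [ 0.517 -0.856 -0.001] z [ 0.     0.001 -1.   ] F [ 0.5 -0.3  0.4] w1.002 q [ 0.18  0.22 -0.59  2.1   0.16  0.87 -1.53]
top (0.355, 0.3065) 380 fit [0.35   0.3017] res 0.0004 z max 0.031
scene (0.355, 0.3065) 748 fit [0.3556 0.3086] res 0.0017 z max 0.029
```

View pics/s21.png

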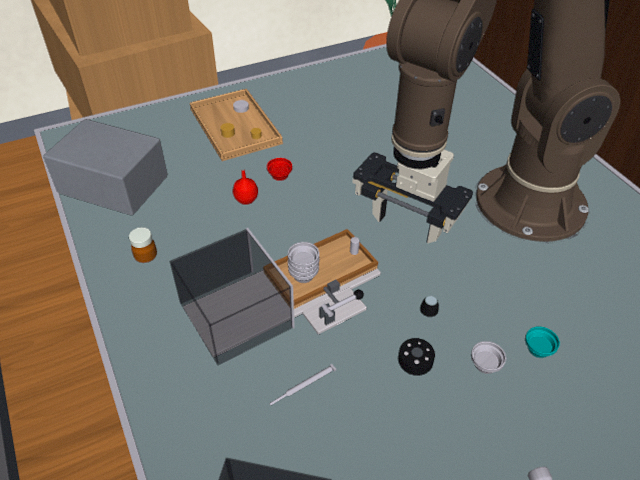

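Three cups are stacked (scene 303,260). The last plain steel cup is at (488,357), left of the turquoise look-alike at (542,341), and it has not moved.

```bash
python3 - <<'E'
from h import *
print(tool([.354,.306,.08]))
E
python3 -m crank '[[[1,-4,0],0,0],[[2,-5,0],0,0],[[2,-5,0],0,0],[[1,-4,0],0,0],[[0,0,0],0,0]]'; python3 - <<'E'
from h import *
st(); print(tool([.354,.306,.08]))
E
```

```text
[  6.8  -22.26   8.63]
clock: 34.3
position: [0.3683, 0.2634, 0.1668]
ee_rot: [-3.024, -0.837, -0.001]
force: [0.1, -0.1, 0.1]
width: 1.004
t34.30 pos [368.3 263.4 166.8] toolx [0.858 0.514 0.002] tooly [ 0.514 -0.858 -0.003] z [-0.     0.004 -1.   ] F [ 0.1 -0.1  0.1] w1.004 q [-0.19  0.3  -0.66  2.01  0.23  0.9  -2.  ]
[ 0.95 -4.36  8.69]
```

```bash
python3 -m crank '[[[0.5,-2.2,0],0,0],[[0.4,-2.1,3],0,0],[[0,0,4],0,0],[[0,0,1],0,0],[[0,0,0],0,0]]'; python3 - <<'E'
from h import *
st(); print(tool([.354,.306,.0205])); shot("scene","s22",(400,260,600,410),4)
E
```

```text
clock: 34.8
position: [0.3553, 0.2976, 0.0851]
ee_rot: [3.028, 0.827, -0.006]
force: [-0.1, 0.3, 0.1]
width: 0.997
t34.80 pos [355.3 297.6  85.1] toolx [ 0.861  0.508 -0.004] tooly [ 0.508 -0.861  0.001] z [-0.003 -0.003 -1.   ] F [-0.1  0.3  0.1] w0.997 q [-0.34  0.44 -0.6   2.08  0.37  0.74 -2.22]
[ 0.34 -0.79  6.46]
```

View pics/s22.png

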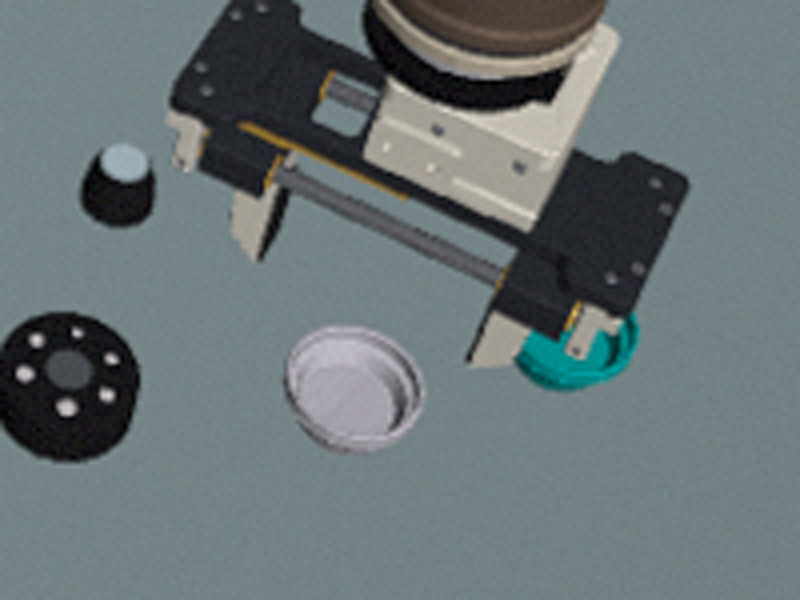

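```bash
python3 - <<'E'
from h import *
f=lambda P:((pix("scene",P)-[400,260])*4).round()
s=monitor.observe()["position"]; print(s,f(s),f(s-[0,0,.055]),"cup rim est",f([.354,.306,.03]))
p,d=shot("scene"); 
for r in masks_of("cup1_center","scene"):
    v,u=np.nonzero(r["region"]); print(r["score"],(np.array([u.mean(),v.mean()])-[400,260])*4)
cups([(.354,.306)])
E
```

```text
[0.35587079 0.29861228 0.08644715] [370. 292.] [343. 365.] cup rim est [356. 378.]
0.44 [-384.33962264   47.50943396]
top (0.354, 0.306) 87 fit [0.346  0.3007] res 0.0075 z max 0.197
scene (0.354, 0.306) 742 fit [0.3555 0.3087] res 0.0018 z max 0.029
```

```bash
python3 -m crank '[[[0.2,-0.8,1.5],0,0],[[0,0,2],0,0],[[0,0,1.5],0,0],[[0,0,0],0,0],[[0,0,0],0,0]]'; python3 - <<'E'
from h import *
st(); print(tool([.354,.3065,.0205])); shot("scene","s23",(400,260,600,410),4)
E
```

```text
clock: 35.55
position: [0.3533, 0.3079, 0.0372]
ee_rot: [-3.03, -0.83, -0.001]
force: [0.1, -0.9, 0.0]
width: 1.005
t35.55 pos [353.3 307.9  37.2] toolx [0.86  0.51  0.001] tooly [ 0.51 -0.86 -0.  ] z [ 0.001  0.    -1.   ] F [ 0.1 -0.9  0. ] w1.005 q [-0.41  0.51 -0.55  2.11  0.45  0.63 -2.31]
[-0.01  0.15  1.67]
```

View pics/s23.png

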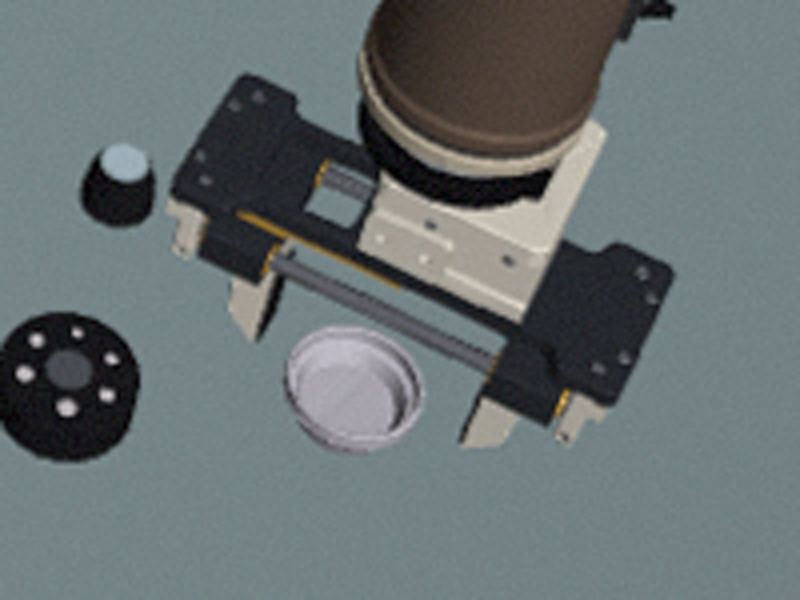

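```bash
python3 -m crank '[[[0,0.1,1],0,0],[[0,0,0.65],0,0],[[0,0,0],0,0]]';  python3 -m crank '[[[0,0,0],0,255],[[0,0,0],0,255],[[0,0,0],0,255],[[0,0,0],0,255],[[0,0,0],0,255]]' 20; python3 -m crank '[[[0,0,0],0,255],[[0,0,0],0,255]]' 30
```

```text
clock: 35.9
position: [0.3531, 0.3062, 0.0191]
ee_rot: [3.029, 0.83, -0.002]
force: [0.1, 0.3, -0.5]
width: 0.998
clock: 36.4
position: [0.3536, 0.3068, 0.02]
ee_rot: [3.03, 0.83, 0.0]
force: [0.4, -1.4, 2.0]
width: 0.653
clock: 36.6
position: [0.3536, 0.3068, 0.02]
ee_rot: [3.03, 0.83, 0.0]
force: [0.7, -0.7, 2.3]
width: 0.65
```

```bash
python3 -m crank '[[[0,0,-1],0,255],[[0,0,-3],0,255],[[0,0,-4],0,255],[[0,0,-4],0,255],[[0,0,-4],0,255]]';python3 -m crank '[[[1,2,0],7,255],[[0,4,0],7,255],[[0,4,0],7,255],[[0,0,0],4,255],[[0,0,0],0,255]]'; python3 - <<'E'
from h import *
st(); print(tool([.5635,-.0085,.125]))
E
```

```text
clock: 37.1
position: [0.3527, 0.3067, 0.1819]
ee_rot: [-3.029, -0.831, 0.001]
force: [1.6, 0.8, -1.5]
width: 0.649
clock: 37.6
position: [0.3998, 0.2188, 0.1804]
ee_rot: [3.138, 0.15, 0.0]
force: [0.0, 1.2, -1.0]
width: 0.647
t37.60 pos [399.8 218.8 180.4] toolx [0.995 0.095 0.   ] tooly [ 0.095 -0.995  0.   ] z [ 0. -0. -1.] F [ 0.   1.2 -1. ] w0.647 q [-0.15  0.27 -0.56  1.99  0.18  0.93 -2.28]
[14.12 24.18  5.55]
```

```bash
python3 -m crank '[[[2,3,0],0,255],[[3,4.5,0],0,255],[[3,4.5,0],0,255],[[2.5,4.5,0],0,255],[[2,4,0],0,255]]';python3 -m crank '[[[1,2,0],0,255],[[0,1,2],0,255],[[0,0,2],0,255],[[0,0,0],0,255],[[0,0,0],0,255]]'; python3 - <<'E'
from h import *
st(); print(tool([.5635,-.0085,.125]))
E
```

```text
clock: 38.1
position: [0.5396, 0.0349, 0.1803]
ee_rot: [-3.137, -0.162, -0.001]
force: [1.2, 0.5, -1.1]
width: 0.644
clock: 38.6
position: [0.5511, 0.0081, 0.1403]
ee_rot: [-3.137, -0.16, 0.001]
force: [0.6, 0.2, -0.8]
width: 0.651
t38.60 pos [551.1   8.1 140.3] toolx [ 0.995  0.102 -0.   ] tooly [ 0.102 -0.995 -0.001] z [-0.001  0.001 -1.   ] F [ 0.6  0.2 -0.8] w0.651 q [ 0.2   0.44 -0.42  1.83  0.22  0.91 -1.79]
[1.07 1.78 1.53]
```

```bash
python3 -m crank '[[[0.6,1,0],0,255],[[0.5,0.75,0],0,255],[[0,0,1],0,255],[[0,0,0],0,255],[[0,0,0],0,255]]'; python3 - <<'E'
from h import *
st(); print(tool([.5635,-.0085,.09])); shot("scene","s24",(230,150,400,320),3.5)
E
```

```text
clock: 39.1
position: [0.5634, -0.0095, 0.1295]
ee_rot: [-3.138, -0.155, 0.002]
force: [-0.6, -0.5, -2.2]
width: 0.645
t39.10 pos [563.4  -9.5 129.5] toolx [ 0.995  0.099 -0.001] tooly [ 0.099 -0.995 -0.   ] z [-0.001  0.    -1.   ] F [-0.6 -0.5 -2.2] w0.645 q [ 0.22  0.47 -0.41  1.81  0.23  0.9  -1.77]
[ 0.02 -0.09  3.95]
```

View pics/s24.png

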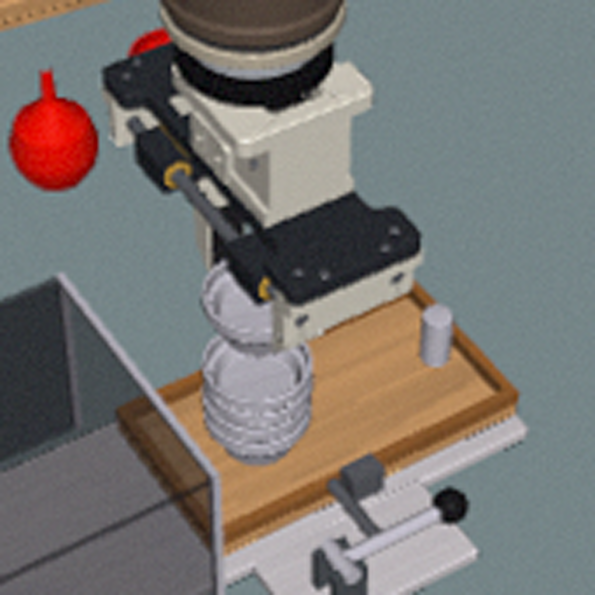

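Aligned over the stack (left edges at 202 and 203). Lowering it now.

```bash
python3 -m crank '[[[0,-0.1,1.2],0,255],[[0,0,1.2],0,255],[[0,0,0.8],0,255],[[0,0,0],0,255],[[0,0,0],0,255]]';python3 -m crank '[[[0,0,0.4],0,255],[[0,0,0],0,255]]';python3 -m crank '[[[0,0,0.2],0,255],[[0,0,0],0,255]]'
```

```text
clock: 39.65
position: [0.5636, -0.0086, 0.0975]
ee_rot: [-3.138, -0.155, 0.001]
force: [-0.5, -0.4, -0.9]
width: 0.643
clock: 39.85
position: [0.5637, -0.0087, 0.0937]
ee_rot: [3.138, 0.155, -0.0]
force: [0.5, -0.3, -1.1]
width: 0.649
clock: 40.05
position: [0.5638, -0.0087, 0.0919]
ee_rot: [3.138, 0.155, 0.0]
force: [0.0, -0.7, -0.8]
width: 0.644
```

```bash
python3 -m crank '[[[0,0,0.2],0,255],[[0,0,0],0,255]]';python3 -m crank '[[[0,0,0.1],0,255],[[0,0,0],0,255]]'
```

```text
clock: 40.25
position: [0.5642, -0.0086, 0.0901]
ee_rot: [-3.138, -0.155, -0.001]
force: [2.1, 1.3, -0.1]
width: 0.647
clock: 40.45
position: [0.5647, -0.0085, 0.0899]
ee_rot: [3.138, 0.155, 0.003]
force: [-1.2, -0.3, 7.2]
width: 0.646
```

```bash
python3 -m crank '[[[0,0,0],0,60],[[0,0,0],0,0],[[0,0,0],0,0],[[0,0,0],0,0],[[0,0,0],0,0]]'; python3 -m crank '[[[0,0,-2],0,0],[[0,0,-3],0,0],[[0,0,-4],0,0],[[-3,0,0],0,0],[[-4,0,0],0,0]]';python3 -m crank '[[[-4,-3,0],0,100],[[-4,-4,0],0,100],[[0,-4,0],0,100],[[0,-1,0],0,100],[[0,0,0],0,100]]';python3 - <<'E'
from h import *
st(); shot("scene","s25",(230,150,430,320),3.5)
E
```

```text
clock: 40.95
position: [0.5636, -0.0087, 0.0887]
ee_rot: [3.138, 0.155, -0.001]
force: [0.5, 0.5, -0.7]
width: 0.99
clock: 41.45
position: [0.4954, -0.0151, 0.18]
ee_rot: [-3.137, -0.155, -0.006]
force: [0.5, 0.2, 0.8]
width: 1.001
clock: 41.95
position: [0.4078, 0.0934, 0.1792]
ee_rot: [-3.137, -0.16, -0.001]
force: [0.6, -0.1, 0.0]
width: 0.631
t41.95 pos [407.8  93.4 179.2] toolx [0.995 0.102 0.001] tooly [ 0.102 -0.995 -0.   ] z [ 0.001  0.    -1.   ] F [ 0.6 -0.1  0. ] w0.631 q [ 0.13  0.2  -0.55  2.08  0.13  0.9  -1.96]
```

View pics/s25.png

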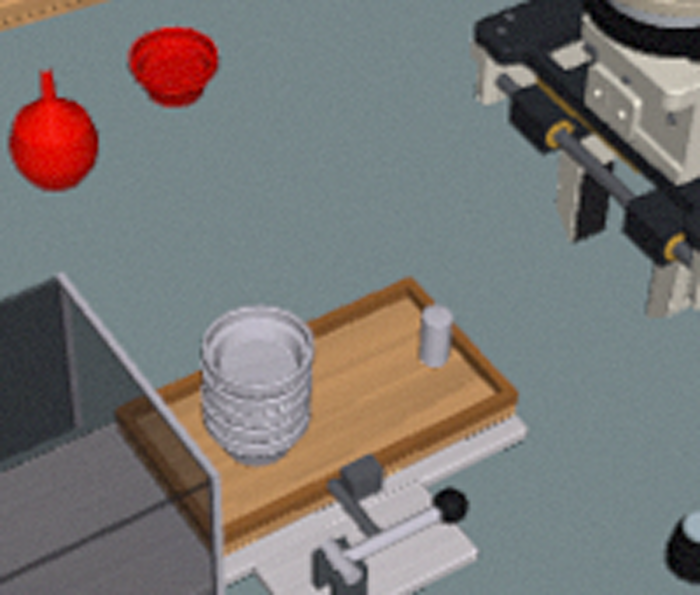

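Five rims nested and level (scene view 257,385), so all cups are stacked. Next is the lever ball at view (451,504).

```bash
python3 -m crank '[[[0,0,0],8,140],[[0,0,0],8,140],[[0,0,0],9,140],[[0,0,0],0,140],[[0,0,0],0,140]]';python3 - <<'E'
from h import *
b=rays("scene",(451/3.5+229.65,504/3.5+149.65),.036);print(b)
import cv2
p,d=shot("top","t25",(245,110,395,290),4)
# predicted
O=np.array([.636,-.001]); ex=np.array([.9952,.0976]); ey=np.array([-.0976,.9952]); print("pred",O-.130*ex+.105*ey)
st(); print(tool([b[0],b[1],.1]))
E
```

```text
clock: 42.5
position: [0.4081, 0.0908, 0.1787]
ee_rot: [3.099, -0.512, -0.0]
force: [0.4, 0.8, 0.4]
width: 0.455
[0.49664758 0.08962983 0.036     ]
pred [0.496376 0.090808]
t42.55 pos [408.   91.  178.7] toolx [ 0.947 -0.322 -0.   ] tooly [-0.322 -0.947  0.   ] z [-0. -0. -1.] F [0.1 0.3 0.1] w0.451 q [ 0.07  0.19 -0.48  2.08  0.11  0.89 -2.37]
[ 8.44 -2.72  7.87]
```

View pics/t25.png

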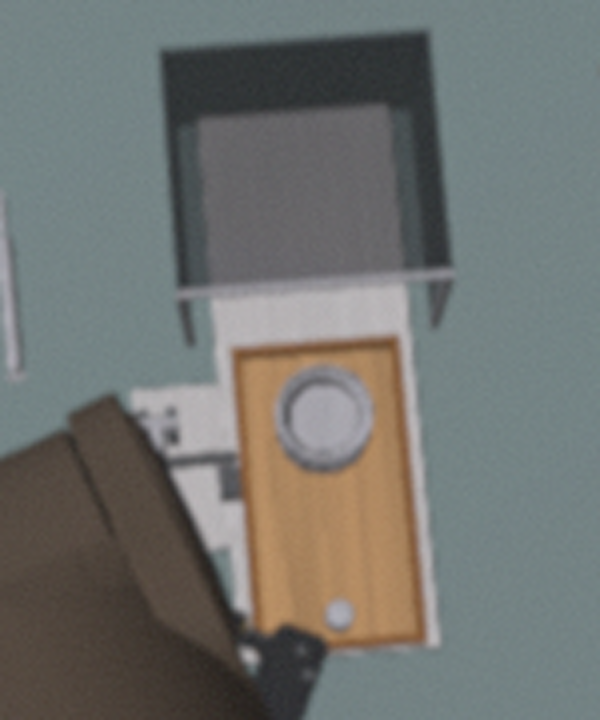

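```bash
python3 -m crank '[[[3,-1,0],0,140],[[3,-1,0],0,140],[[2.4,-0.7,2],0,140],[[0,0,4],0,140],[[0,0,2],0,140]]';python3 -m crank '[[[0,0,0],0,140],[[0,0,0],0,140]]';python3 - <<'E'
from h import *
st(); print(tool([.4965,.0902,.024])); shot("scene","s26",(260,180,430,340),3.6)
E
```

```text
clock: 43.05
position: [0.4956, 0.0891, 0.0962]
ee_rot: [3.099, -0.513, -0.004]
force: [-0.2, -0.5, 1.2]
width: 0.451
clock: 43.25
position: [0.4961, 0.09, 0.0992]
ee_rot: [3.099, -0.514, -0.001]
force: [0.2, -0.1, -0.1]
width: 0.45
t43.25 pos [496.1  90.   99.2] toolx [ 0.946 -0.323 -0.001] tooly [-0.323 -0.946  0.   ] z [-0.001  0.    -1.   ] F [ 0.2 -0.1 -0.1] w0.450 q [ 0.03  0.43 -0.41  1.98  0.24  0.77 -2.42]
[ 0.04 -0.04  7.52]
```

View pics/s26.png

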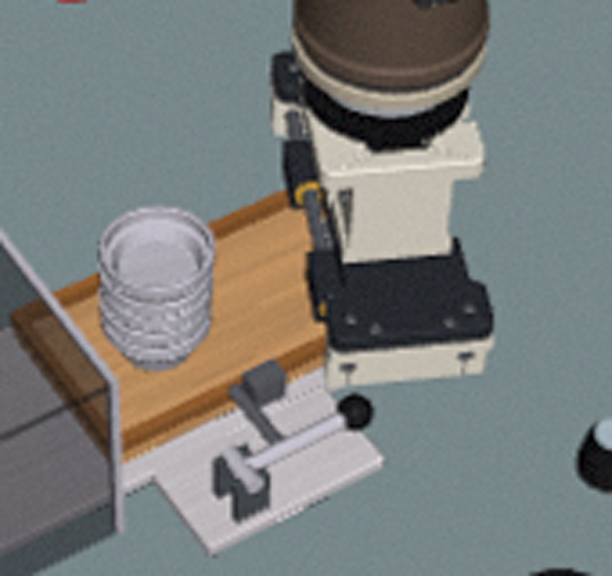

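Gripper body clear of the stack, ball at view (355,412). Descending around the ball.

```bash
python3 -m crank '[[[0,0,3],0,140],[[0,0,2],0,140],[[0,0,1.5],0,140],[[0,0,0.9],0,140],[[0,0,0],0,140]]';python3 - <<'E'
from h import *
st(); shot("scene","s27",(260,180,430,340),3.6)
E
```

```text
clock: 43.8
position: [0.4962, 0.0901, 0.0251]
ee_rot: [3.099, -0.516, 0.0]
force: [0.7, -0.2, -0.1]
width: 0.452
t43.80 pos [496.2  90.1  25.1] toolx [ 0.946 -0.324  0.   ] tooly [-0.324 -0.946 -0.   ] z [ 0. -0. -1.] F [ 0.7 -0.2 -0.1] w0.452 q [-0.02  0.54 -0.36  2.04  0.32  0.61 -2.49]
```

View pics/s27.png

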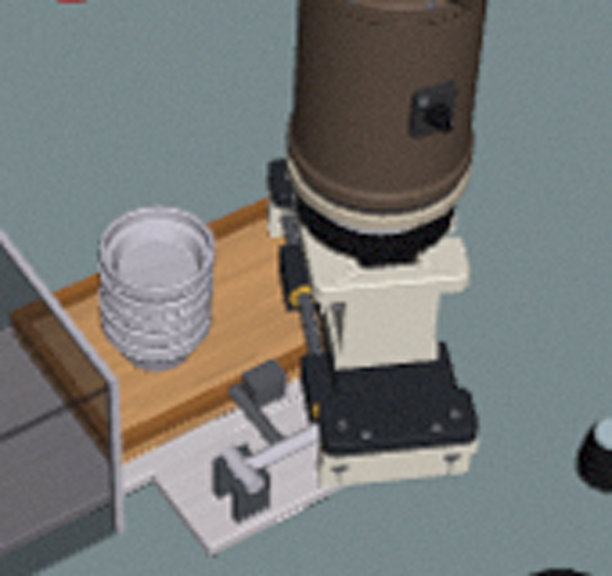

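Close on the ball at 15 N.

```bash
python3 -m crank '[[[0,0,0],0,255],[[0,0,0],0,255],[[0,0,0],0,255],[[0,0,0],0,255],[[0,0,0],0,255]]' 15;python3 -m crank '[[[0,0,0],0,255],[[0,0,0],0,255]]'
```

```text
clock: 44.35
position: [0.4963, 0.0899, 0.0253]
ee_rot: [3.099, -0.517, 0.001]
force: [-1.3, -1.4, 4.9]
width: 0.204
clock: 44.55
position: [0.4963, 0.0899, 0.0253]
ee_rot: [3.099, -0.517, 0.001]
force: [-1.5, -1.4, 6.3]
width: 0.203
```

```bash
python3 -m crank '[[[0.1,-0.05,-1.2],0,255],[[0,0,0],0,255]]'; python3 -m crank '[[[0.3,-0.13,-1.2],0,255],[[0.47,-0.22,-1.1],0,255],[[0,0,0],0,255]]';python3 -m crank '[[[0.64,-0.29,-1],0,255],[[0.78,-0.36,-0.9],0,255],[[0,0,0],0,255]]';python3 - <<'E'
from h import *
st(); shot("scene","s28",(260,180,430,340),3.6)
E
```

```text
clock: 44.75
position: [0.4971, 0.09, 0.038]
ee_rot: [3.098, -0.518, 0.0]
force: [-1.4, -1.5, 3.1]
width: 0.204
clock: 45.05
position: [0.5049, 0.0906, 0.0607]
ee_rot: [3.098, -0.517, -0.001]
force: [-4.9, -1.6, 4.6]
width: 0.203
clock: 45.35
position: [0.5204, 0.0916, 0.0796]
ee_rot: [3.096, -0.518, -0.003]
force: [-7.4, -3.6, 10.7]
width: 0.202
t45.35 pos [520.4  91.6  79.6] toolx [ 0.946 -0.325 -0.001] tooly [-0.325 -0.946  0.002] z [-0.002 -0.002 -1.   ] F [-7.4 -3.6 10.7] w0.202 q [ 0.02  0.49 -0.39  1.94  0.27  0.76 -2.43]
```

View pics/s28.png

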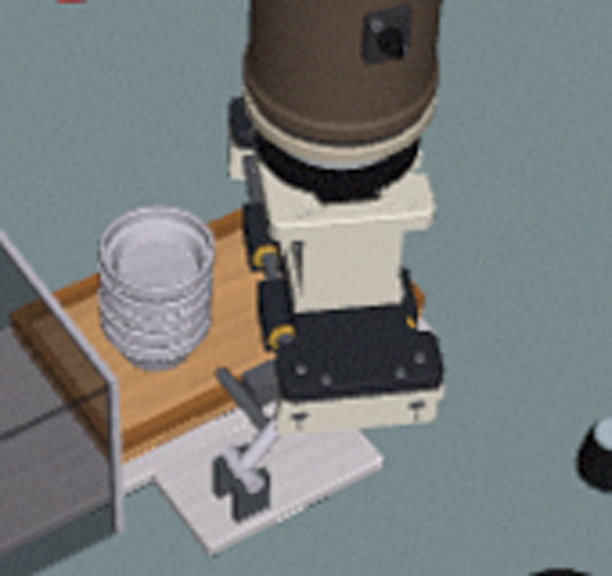

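```bash
python3 -m crank '[[[0.2,-0.1,-0.2],0,255],[[0,0,0],0,255]]';python3 -m crank '[[[0.1,-0.05,-0.1],0,255],[[0,0,0],0,255]]'
```

```text
clock: 45.6
position: [0.5215, 0.0916, 0.0807]
ee_rot: [3.096, -0.517, -0.005]
force: [-6.7, -4.8, 7.2]
width: 0.203
clock: 45.8
position: [0.5223, 0.0917, 0.0814]
ee_rot: [3.096, -0.517, -0.005]
force: [-6.7, -4.3, 3.6]
width: 0.204
```

```bash
python3 -m crank '[[[0,0,0],0,140],[[0,0,0],0,140],[[0,0,0],0,140],[[0,0,0],0,140]]';python3 -m crank '[[[0,0,-3],0,140],[[0,0,-4],0,140],[[0,0,-4],0,140],[[-4,0,0],0,100],[[-4,0,0],0,100]]'; python3 -m crank '[[[-4,0,0],-8,100],[[-2,0,0],-8.5,100],[[0,0,0],-8.5,100],[[0,0,0],0,100],[[0,0,0],0,100]]';python3 - <<'E'
from h import *
st(); shot("scene","s29",(260,180,430,340),3.6)
E
```

```text
clock: 46.2
position: [0.5248, 0.0934, 0.0821]
ee_rot: [-3.098, 0.517, -0.001]
force: [0.3, 0.7, 0.1]
width: 0.439
clock: 46.7
position: [0.4493, 0.1197, 0.1932]
ee_rot: [-3.097, 0.519, -0.005]
force: [-0.5, 1.0, -0.3]
width: 0.574
clock: 47.2
position: [0.3918, 0.1358, 0.1921]
ee_rot: [-3.137, -0.158, -0.001]
force: [0.1, 0.3, -0.0]
width: 0.604
t47.20 pos [391.8 135.8 192.1] toolx [0.995 0.101 0.001] tooly [ 0.101 -0.995 -0.   ] z [ 0.001  0.    -1.   ] F [ 0.1  0.3 -0. ] w0.604 q [ 0.06  0.18 -0.58  2.06  0.13  0.93 -2.07]
```

View pics/s29.png

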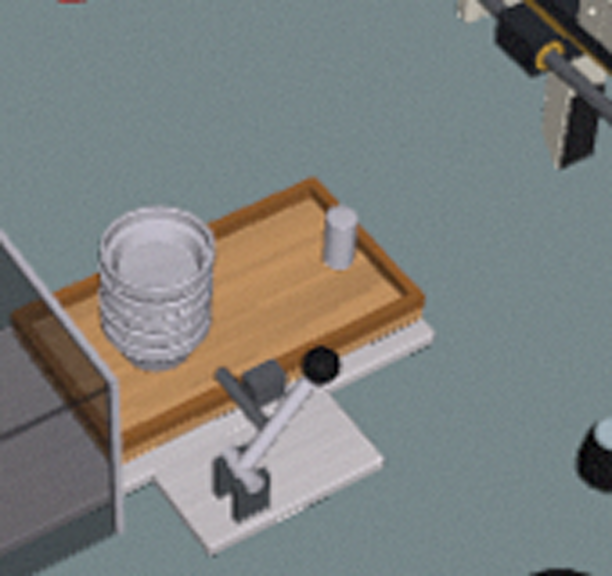

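The lever is back fully up: ball at scene (349.2,281.4), against (348.8,281.8) at the start. Next I regrip the knob.

```bash
python3 - <<'E'
from h import *
print(tool([.4445,-.0205,.12]))
E
python3 -m crank '[[[1,4,0],0,100],[[1,5,0],0,100],[[1,4,0],0,100],[[0.6,2,0],0,100],[[0,0,0],0,100]]';python3 -m crank '[[[0,0,0],0,100]]'; python3 - <<'E'
from h import *
st(); print(tool([.4445,-.0205,.12]))
E
```

```text
[ 3.67 16.08  7.19]
clock: 47.75
position: [0.4438, -0.0122, 0.1915]
ee_rot: [3.137, 0.151, -0.0]
force: [0.3, 0.3, -0.3]
width: 0.608
clock: 47.85
position: [0.4427, -0.0087, 0.1916]
ee_rot: [-3.137, -0.16, 0.001]
force: [-0.1, 0.4, 0.1]
width: 0.61
t47.85 pos [442.7  -8.7 191.6] toolx [ 0.995  0.102 -0.   ] tooly [ 0.102 -0.995 -0.001] z [-0.     0.001 -1.   ] F [-0.1  0.4  0.1] w0.610 q [ 0.3   0.22 -0.47  2.01  0.12  0.94 -1.7 ]
[0.06 1.2  7.16]
```

```bash
python3 -m crank '[[[0.1,1.2,3],0,100],[[0,0,4],0,100],[[0,0,1],0,100],[[0,0,0],0,100],[[0,0,0],0,100]]'; python3 - <<'E'
from h import *
st(); print(tool([.4445,-.0205,.044]))
E
```

```text
clock: 48.35
position: [0.4455, -0.0195, 0.113]
ee_rot: [-3.137, -0.168, -0.002]
force: [0.7, -0.7, -0.0]
width: 0.609
t48.35 pos [445.5 -19.5 113. ] toolx [0.994 0.107 0.001] tooly [ 0.107 -0.994 -0.   ] z [ 0.001  0.    -1.   ] F [ 0.7 -0.7 -0. ] w0.609 q [ 0.28  0.33 -0.44  2.1   0.2   0.75 -1.75]
[-0.11  0.09  6.9 ]
```

```bash
python3 -m crank '[[[-0.1,0.1,3],0,100],[[0,0,2],0,100],[[0,0,1.5],0,100],[[0,0,0.4],0,100],[[0,0,0],0,100]]'; python3 - <<'E'
from h import *
st();  print(tool([.4445,-.0205,.044])); shot("scene","s30",(260,180,430,340),3.6)
E
```

```text
clock: 48.85
position: [0.4447, -0.0213, 0.0437]
ee_rot: [3.137, 0.166, 0.002]
force: [-0.9, 0.2, -0.1]
width: 0.606
t48.85 pos [444.7 -21.3  43.7] toolx [0.994 0.106 0.001] tooly [ 0.106 -0.994  0.   ] z [ 0.001 -0.    -1.   ] F [-0.9  0.2 -0.1] w0.606 q [ 0.23  0.44 -0.38  2.17  0.3   0.57 -1.84]
[-0.01 -0.08 -0.03]
```

View pics/s30.png

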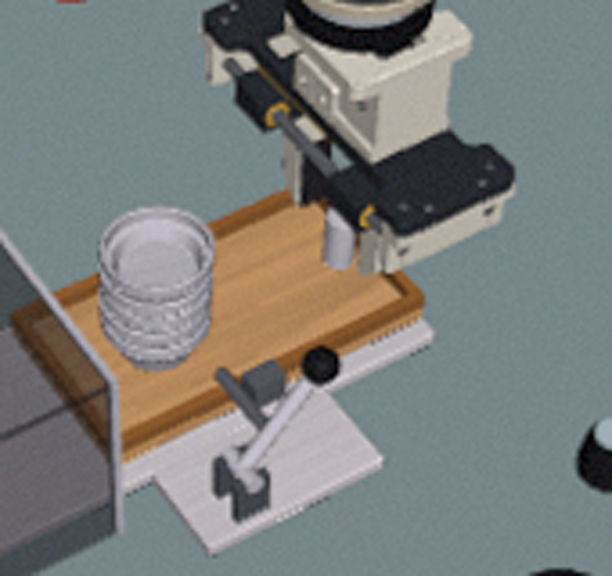

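```bash
python3 -m crank '[[[0,0,-0.3],0,255],[[0,0,0],0,255],[[0,0,0],0,255],[[0,0,0],0,255],[[0,0,0],0,255]]' 20;python3 -m crank '[[[0,0,0],0,255],[[0,0,0],0,255]]' 25; python3 -m crank '[[[0.3,0,0],0,255],[[0.5,0,0],0,255],[[0.8,0,0],0,255],[[1,0,0],0,255],[[1,0,0],0,255]]'
```

```text
clock: 49.4
position: [0.444, -0.0216, 0.046]
ee_rot: [3.137, 0.166, 0.0]
force: [0.1, 0.3, 0.4]
width: 0.222
clock: 49.6
position: [0.4439, -0.0218, 0.0459]
ee_rot: [3.137, 0.166, -0.0]
force: [0.1, -2.1, 3.3]
width: 0.187
clock: 50.1
position: [0.4807, -0.0179, 0.0459]
ee_rot: [3.137, 0.166, 0.0]
force: [-1.6, -3.3, 4.3]
width: 0.187
```

```bash
python3 -m crank '[[[1,0.01,0],0,255],[[1,0.01,0],0,255],[[1,0.01,0],0,255],[[1,0.01,0],0,255],[[1,0.01,0],0,255]]'; python3 -m crank '[[[1,0.01,0],0,255],[[1,0.01,0],0,255],[[1,0.01,0],0,255],[[0.8,0.01,0],0,255],[[0.5,0,0],0,255]]'; python3 -m crank '[[[0.3,0,0],0,255],[[0.3,0,0],0,255],[[0,0,0],0,255]]';python3 - <<'E'
from h import *
st(); shot("scene","s31",(160,180,400,360),3.3)
E
```

```text
clock: 50.6
position: [0.5305, -0.0127, 0.0459]
ee_rot: [-3.137, -0.166, -0.0]
force: [-2.1, -1.9, 5.0]
width: 0.186
clock: 51.1
position: [0.5735, -0.0083, 0.0459]
ee_rot: [-3.137, -0.166, -0.001]
force: [-1.6, -0.8, 6.8]
width: 0.187
clock: 51.4
position: [0.5791, -0.0077, 0.046]
ee_rot: [-3.137, -0.166, -0.002]
force: [1.5, -0.1, 1.7]
width: 0.185
t51.40 pos [579.1  -7.7  46. ] toolx [0.994 0.106 0.001] tooly [ 0.106 -0.994 -0.   ] z [ 0.001  0.001 -1.   ] F [ 1.5 -0.1  1.7] w0.185 q [ 0.18  0.6  -0.36  1.85  0.3   0.75 -1.81]
```

View pics/s31.png

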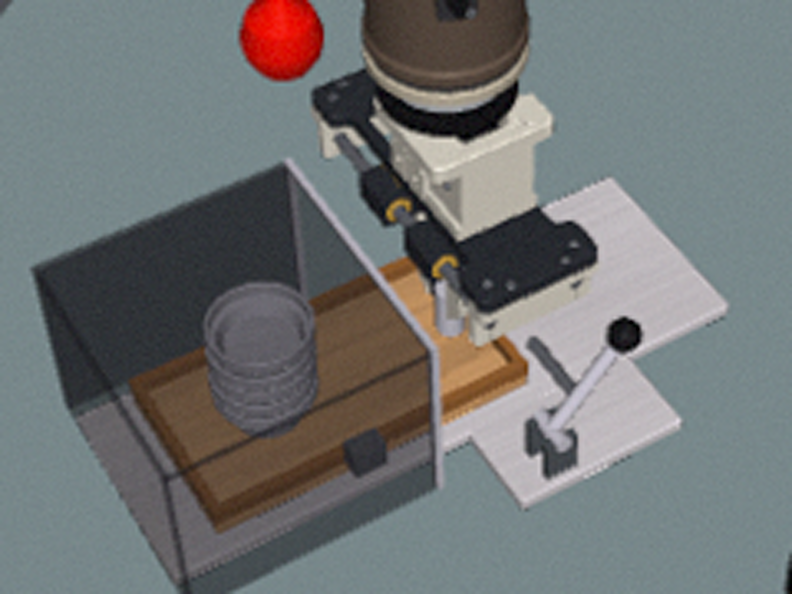

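```bash
python3 -m crank '[[[0.2,0,0],0,255],[[0.2,0,0],0,255],[[0,0,0],0,255]]';python3 -m crank '[[[0.2,0,0],0,255],[[0,0,0],0,255]]'
```

```text
clock: 51.75
position: [0.5807, -0.0076, 0.0459]
ee_rot: [3.137, 0.166, -0.005]
force: [-5.8, -0.1, 9.3]
width: 0.184
clock: 51.95
position: [0.5808, -0.0076, 0.0458]
ee_rot: [3.137, 0.166, -0.01]
force: [-13.0, -0.4, 17.8]
width: 0.185
```

At the stop (13 N, no further motion). I release, rise and back away.

```bash
python3 -m crank '[[[0,0,0],0,100],[[0,0,0],0,100],[[0,0,0],0,100],[[0,0,0],0,100],[[0,0,0],0,100]]';python3 -m crank '[[[0,0,-2],0,100],[[0,0,-4],0,100],[[0,0,-4],0,100],[[-3,0,-4],0,100],[[-4,0,0],0,100]]'; python3 -m crank '[[[-4,0,0],0,100],[[-4,4,0],0,100],[[-3,5,0],0,100],[[-3,5,0],0,100],[[-2,5,0],0,100]]';python3 -m crank '[[[-2,5,0],0,100],[[0,4,0],0,100],[[0,0,0],0,100],[[0,0,0],0,100]]';python3 - <<'E'
from h import *
st(); shot("scene","s32",(160,180,400,360),3.3); shot("scene","s33"); shot("top","t33")
E
```

```text
clock: 52.45
position: [0.5843, -0.0076, 0.0458]
ee_rot: [-3.137, -0.166, 0.0]
force: [-0.5, -0.7, 0.1]
width: 0.571
clock: 52.95
position: [0.5183, -0.0139, 0.1908]
ee_rot: [-3.137, -0.166, -0.015]
force: [0.0, 0.2, -0.4]
width: 0.607
clock: 53.45
position: [0.3861, -0.1981, 0.1863]
ee_rot: [3.137, 0.167, 0.0]
force: [1.9, -0.8, 1.1]
width: 0.61
clock: 53.85
position: [0.3782, -0.2852, 0.1857]
ee_rot: [-3.137, -0.163, 0.0]
force: [0.3, 0.3, -0.1]
width: 0.609
t53.85 pos [ 378.2 -285.2  185.7] toolx [ 0.995  0.104 -0.   ] tooly [ 0.104 -0.995 -0.   ] z [-0.  0. -1.] F [ 0.3  0.3 -0.1] w0.609 q [ 0.77  0.25 -0.29  1.97  0.09  0.93 -1.03]
```

View pics/s32.png

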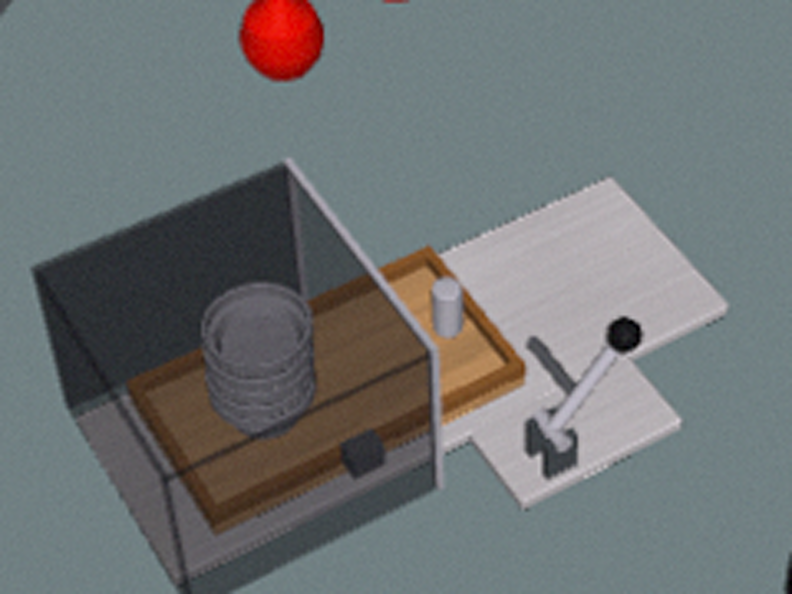

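View pics/t33.png

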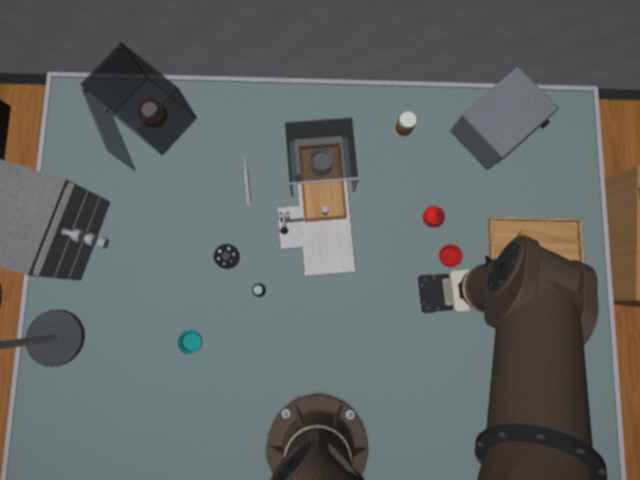

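View pics/s33.png

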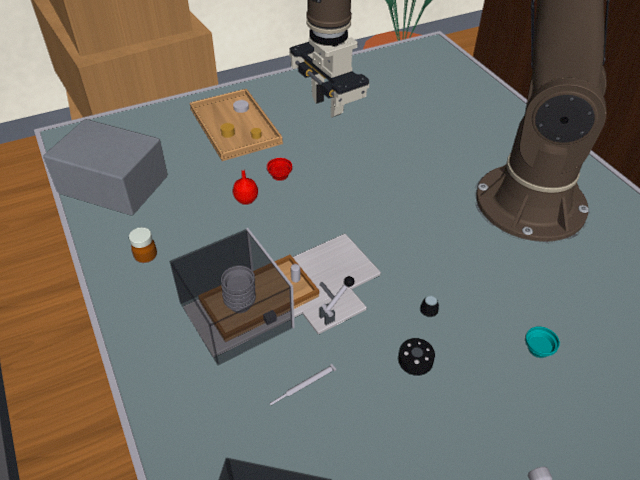

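The knob sits about 2 mm further in than at the start (view x 447 against 452), so the tray is against its stop. The stack stands upright under the hood and the lever is up. Blower, block, loupe, bar tool and both look-alikes are where they were. Handing in.

```bash
python3 -c "
from cell import workorder
print(workorder.sign_off())"
```

```text
the job is handed in; nothing more can be done
None
```

The job is done and handed in at about 54 s on the robot's clock. No verdict came back. The steps went in the order asked:

- **Out and locked:** I pulled the tray out to its stop (18 N) and pushed the lever down onto its hard stop.
- **Stack:** I nested all four plain steel cups into the fixed cup. The red and turquoise look-alikes were left alone.
- **Home:** I lifted the lever fully up again by its ball and pushed the tray in by its knob until it stopped moving at 13 N.

**Last checks:**
- The final pictures show five nested rims standing upright under the hood.
- The lever ball is within half a pixel of where it was at the start.
- The knob is about 2 mm further in than at the start, so the tray may have begun slightly out.
- The blower, bench block, loupe, spring bar tool and both look-alikes appear where they were, judged by eye in the pictures.

**What went less well:**
- The tray travel I measured was 135–139 mm out and about 137 mm back, a few mm short of the nominal 140 mm. I relied on the stop forces to judge fully out and fully home.
- The lever press peaked at 79 N, higher than intended but below the 120 N wrist limit.
- After releasing the knob I once moved 2 cm down instead of up, without touching anything.
- The second cup needed a second, lower grip.
- The two cameras disagreed by up to about 12 mm on cup positions. I used their average, and the grips came out centred.

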